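Wedge the curing cabinet open and bring out the peony vase

TASK

Pull the cabinet's self-closing door open and wedge it wide open (60 degrees or more) with the orange wedge, so that it stays put by itself with your hand off it. Then lift the white vase with the red flowers out through the doorway and stand it upright in the inner ring of the banding wheel, without dropping it, letting the door touch it or disturbing the green vase beside it. Leave the door wedged open and the other things on the bench where they are.

Things in the scene. Friction and masses are not known exactly. Their poses are not given: they have to be found in the camera images.
- cab: glazed cabinet, fixed: aluminium frame with clear panes, 220 deep (x), 280 wide (y), 300 high; origin under its centre, at bench height. x points from the doorway to the back; the doorway faces -x and the door's hinge is at the -y end. Inner floor 40 above the bench; doorway 250 wide, its upper edge 285 above the bench
- door (a joint): door angle, 0 shut, 1.75 wide open (stop). A spring of about 0.25 N m (shut) to 0.4 N m (open) always closes it, slowed by a damper of 5 N m per rad/s: left alone it creeps shut at about 0.07 rad/s; pulling it open at 0.4 rad/s takes about 10 N at the handle
- door_hinge (a point): point on the vertical hinge axis, mid-thickness of the door, at its foot, 16 mm above the bench. It turns with the door: y points along the door to its free edge, x from outside to inside. Door 280 wide, 279 high, 18 thick, aluminium frame with a clear pane; its smooth foot rail leaves a 16 mm gap above the bench
- door_handle (a point): middle of the door's bar handle, 235 mm from the hinge axis, 265 above the bench, 30 below the door's top edge; the bar is level, 11 thick, 85 long along the door (y), free between its posts over 64, and stands 35 mm (centre) off the outer face, leaving 29 mm behind it. Axes as door_hinge, turning with the door
- wedge: the same wedge as a whole; origin under its middle, axes as wedge_mid. Smooth top, grippy rubber sole: pushed nose first under the door from the door's inner side, the slope meets the door's foot 40 mm behind the nose and pushes the door open; once let go, the closing door bears on the slope and locks the wedge against the bench
- wedge_mid (a point): orange wedge, loose on the bench, 150 long (x, thin nose at +x), 36 wide (y), 0.13 kg; this point is its middle, 15 mm above its underside. The tail is a block 30 high and 60 long (x -75 to -15); from there the top slopes straight down to 5 mm at the nose (x +75)
- vase: the white vase as a whole; origin in the middle of its foot, z along its axis
- vase_mid (a point): white glazed vase with red flowers, loose in the cabinet, 90 high, straight body 48 across from 8 to 48 mm above its foot, neck 23 across above 62 mm, rim 34 across; this point is on its axis, 45 mm above its foot. About 0.16 kg
- twin: green vase with orange flowers, same shape, loose beside the white one in the cabinet, about 105 mm away; either may be the one nearer the hinge; origin in the middle of its foot. Leave it
- wheel_mid (a point): middle of the top of the black banding wheel (potter's turntable), 60 mm above the bench; the disc is 220 across, turns freely, and carries a bright inner ring 120 across
- bowl: jade bowl, 100 across, 45 high, bystander
- pot_red: red paint jar, 44 across, 60 high, bystander
- pot_blue: blue paint jar, 44 across, 60 high, bystander
- ruler: steel ruler, 200 x 28 x 4, bystander
- pen: blue pen, 135 long, bystander
Not all that is in view belongs to the job. What is meant by the wedge is not turquoise, and is the smaller of those in its own colour.

How it is judged (in metres and radians):
On the way, in this order (a step that is already met when the one before it is completed fails the run):
1. the door stands open at least 57 degrees, still, held by the wedge alone, with the hand off both (value of joint door above 1 rad and velocity of joint door between -0.02 and 0.02 rad/s and contact force between wedge and door above 0.5 N and contact force between each of the arm, the fingers and door below 0.1 N and contact force between each of the arm, the fingers and wedge below 0.1 N and x of vase in the frame of cab above -0.11 m), for 0.6 s.
2. the white vase is out of the cabinet while the door stays wedged (x of vase in the frame of cab below -0.15 m and value of joint door above 1 rad and contact force between wedge and door above 0.5 N), for 0.1 s.
At the end, for the whole second after the job is handed in: The white vase stands upright (within 6 degrees) and still on the banding wheel, its foot within 36 mm of the wheel's middle (inside the inner ring); the door is still open at least 57 degrees, at rest against the wedge; the green vase stands within 30 mm of where it was (horizontal distance between vase and wheel_mid below 0.036 m and angle between each of vase, twin's own z axis and vertical below 0.1 rad and z of vase in the frame of wheel_mid between -0.006 and 0.006 m and linear speed of vase below 0.03 m/s and value of joint door above 1 rad and velocity of joint door above -0.02 rad/s and contact force between wedge and door above 0.5 N and distance of twin from where it was at the start of the episode below 0.03 m); the robot touches nothing.
It fails at once if the door touches the white vase (contact force between door and vase above 0.3 N).
It fails at once if the white vase is tipped over by more than 40 degrees (angle between vase's own z axis and vertical above 0.7 rad).
It fails at once if the white vase is dropped (from more than about 7 cm) or thrown (linear speed of vase above 1.2 m/s).
It fails at once if the green vase is pushed more than 30 mm or knocked over (distance of twin from where it was at the start of the episode above 0.03 m or angle between twin's own z axis and vertical above 0.5 rad).
It fails at once if a bystander on the bench is shifted more than 40 mm (distance of any of bowl, pot_red, pot_blue, ruler, pen from where it was at the start of the episode above 0.04 m).
It also fails if it takes over 72 s, if anything falls off the work surface, if the arm or the gripper's body presses on something with over 40 N, if the wrist force passes 120 N, or if a joint passes its speed limit or range.

ROBOT

A 6-joint arm with a two-finger parallel gripper is mounted at the origin on the work surface. World frame = base frame: x ahead of the robot, y to its left, z up, the work surface at z = 0. Lengths are in mm, angles in rad, forces in N, time in s.
With the tool pointing down it reaches from about 350 to 875 mm from the base axis. Payload 4.2 kg.
Tool frame: the origin (TCP) lies midway between the tips of the shut fingers; the grasp point (between the pads) lies 19 mm behind it (arm.grip_point_offset is the distance from the TCP to the grasp point, in mm); z points along the fingers, x is the direction in which the jaws open and shut, and the axes are right-handed (so a half turn about z gives the same grasp; the last joint's range is limited). The gripper opens to 85 mm and grips with 20 to 120 N. Pads are 22 mm wide; open, the fingers measure 114 mm over their backs; the gripper's body (76 mm by 85 mm) begins 54 mm behind the grasp point. The pads swing forward as they close: fully open they stand 13 mm farther back than shut.
Start: joints at [-0.92, 0.385, 0.008, 0, -1.194, -0.259], TCP at [238.671, -577.612, 231.312] pointing down, gripper open.
Joint ranges: [-3.14, 3.14], [-1.21, 2.06], [-1.07, 1.41], [-3.16, 2.05], [-2.99, -0.16], [-3.1, 3.1]. Speed limits (rad/s): [2.79, 2.79, 3.14, 3.14, 3.14, 3.14].

INTERFACE

Orientations are given as a unit quaternion [x, y, z, w].
In Python, from bench import arm gives the robot as it stands.
- The arm moves only by the tool move_arm, never from a script. Its argument "targets" is a list of rows, each a list of 7 numbers: the shift along the tool's x, y, z in cm, then the turn, a rotation vector about the tool's x, y, z in degrees, then the closure in counts, from 0 (fully open) to 255 (shut). In form: [[x, y, z, wx, wy, wz, grip], ...]. A call has 1 to 20 rows; each row is the pose to reach, as a shift and turn from the pose commanded when the call began, along the tool's axes at that moment; what a row does not reach only later rows make up. A row lasts 1/8 s, in which the tool goes at most 62.5 mm and 10.7 degrees, less where a joint would pass 70% of its speed; a pose out of reach is approached as far as the arm can. A call with a gripper value outside its range is refused whole. The fingers move at their own pace and stop on an object; the grip force is fixed at half the most. Time passes only in rows, so rows that repeat a pose let the fingers close. It gives the time, the measured TCP pose, the force and the opening at its end, in the units of the state.
- arm.read_state(): the state, without advancing time (a new reading comes with each control period).
- arm.get_image(name): name is "side" or "top" or "wrist"; returns (picture, depth): 384x512x3 uint8, blue, green, red; 384x512 float32, mm along the optical axis (not along the pixel's ray), 0 where there is no reading.
- arm.camera_params(name): a dict with "mtx" (3x3 intrinsics, pixels), "dist" ([k1, k2, p1, p2, k3] as OpenCV has them; the pictures are not rectified), "world_to_cam" (4x4, takes a point from world to camera coordinates); the wrist camera has in their place "mount" (4x4, takes a point from camera to tool coordinates, whose origin is the TCP and whose axes are the tool frame's). Camera axes: x right, y down, z forward; pixel columns grow to the right and rows downward; lengths in mm; the calibration is good to about 2 mm. A picture is of the moment at which its call begins: read the wrist's pose just before it. camera_params takes no time and is no camera call.
- arm.job_done(): hands the job in, once; it reports no verdict.
Trained networks look in the newest picture that a camera, given by its name, has taken for a name from the list of things; names that differ only in an ending like _2 or _b are one class to them, and where a whole thing is asked for, a point or a joint stands for the part that bears it (a point fixed in the world has none). Each returns a list of dicts, best first, with "score" (0 to 1); they miss things now and then, are a little off and sometimes report something else, mostly with a low value. They report only what shows in the picture. A call takes as long as a camera call. They do not tell look-alikes from the thing itself.
- arm.search_frame(thing, camera): "bbox" ([left, top, right, bottom] in pixels, round what is visible of it).
- arm.tip_of(thing, camera): "uv" ([column, row] in pixels: a listed point, or the origin of a listed thing).
The state is a dict: "clock": time; "joints": joint angles; "joint_vel": joint speeds; "joint_efforts": joint torques, N m; "position": TCP position; "ee_rot": TCP orientation; "contact_force": force on the tool from outside, world axes, zero at the start; "wrist_torque": the same for the moment, N m; "gripper_width": finger opening in mm.
Only numpy, scipy, OpenCV 4.12 (cv2) and the standard library are available. Lean on these libraries where they do the work, as an engineer would, in place of code of your own. Each camera call takes 0.05 s, during which the arm holds its last target.

## Working session

There is one attempt and no reset: what is moved stays moved. The work goes in short steps, Python scripts to look and compute and a tool call to move; the robot and the scene stay as the last step left them, time stands still between calls to the robot, and variables do not carry over. Pictures are saved under pics/ and viewed, and the job is handed in when it is done.

Besides the shell and the picture viewer there is one more tool, called after "Call:" as name(argument=value, ...) on one line, values as JSON. move_arm: Moves the arm, as the interface text tells. Its arguments: {"type":"object","properties":{"targets":{"type":"array","items":{"type":"array","items":{"type":"number"}}}},"required":["targets"]}

```bash
ls; mkdir -p pics; python3 - <<'E'
from bench import arm
import cv2,json
s=arm.read_state();print(s)
for n in ["side","top","wrist"]:
    im,d=arm.get_image(n);cv2.imwrite(f"pics/a_{n}.png",im)
    p=arm.camera_params(n);print(n,{k:(v.tolist() if hasattr(v,'tolist') else v) for k,v in p.items()})
    if n!='wrist':
        for t in ["wedge_mid","wedge","vase_mid","twin","wheel_mid","door_hinge","door_handle","cab","bowl","pot_red","pot_blue","ruler","pen"]:
            print(n,t,[(round(r['score'],2),[int(x) for x in r['uv']]) for r in arm.tip_of(t,n)])
print(arm.read_state()['clock'])
E
```

```text
pics
{'clock': 0.0, 'joints': array([-9.20387462e-01,  3.85551234e-01,  6.60343712e-03, -5.08947079e-04,
       -1.19399759e+00, -2.58621817e-01]), 'joint_vel': array([ 1.86721823e-03, -1.07821349e-03, -3.21438083e-05,  2.84183499e-04,
       -1.01588373e-03,  3.92408647e-04]), 'joint_efforts': array([-1.24023518e-03, -3.92288411e+01,  1.88397878e+01,  4.18621480e+00,
       -4.73655018e-03, -1.70327394e-05]), 'position': array([ 238.45304083, -577.07983986,  230.21456159]), 'ee_rot': array([ 5.56027041e-01,  8.31163473e-01,  5.72782079e-04, -9.39402382e-04]), 'contact_force': array([-0.62997801, -0.06860514,  1.13662887]), 'wrist_torque': array([ 0.00787676,  0.04946327, -0.00819403]), 'gripper_width': 85.45960135882939}
side {'mtx': [[368.24502886788895, 0.0, 259.84433683514254], [0.0, 368.24502886788895, 190.25228280077627], [0.0, 0.0, 1.0]], 'dist': [-0.05209421548041993, 0.0, 0.0, 0.0, 0.0], 'world_to_cam': [[0.9995540404694662, -0.028916190376713943, 0.007454804844020716, -521.2281024522658], [-0.02245812084200743, -0.8924703597265237, -0.450546656649292, -37.859379485696046], 
[... 1407 characters left out ...]
7, [129, 196])]
top cab []
top bowl [(0.85, [287, 114]), (0.35, [378, 216])]
top pot_red [(0.55, [214, 109])]
top pot_blue [(0.75, [196, 110]), (0.42, [325, 167])]
top ruler [(0.64, [378, 217])]
top pen [(0.52, [338, 228])]
wrist {'mtx': [[302.73017237121996, 0.0, 251.99398762238224], [0.0, 302.73017237121996, 195.5928852009331], [0.0, 0.0, 1.0]], 'dist': [0.01920267504039525, 0.0, 0.0, 0.0, 0.0], 'mount': [[0.9999992580478795, -0.0007981585916763268, 0.000920242659629628, 2.2153601679889556], [0.0005109535771312652, 0.9606022356335421, 0.2779264000095759, -70.74453219295505], [-0.0011058165001868777, -0.27792572360021545, 0.9606019307346643, -142.43554046953062], [0.0, 0.0, 0.0, 1.0]]}
1.45
```

View pics/a_side.png

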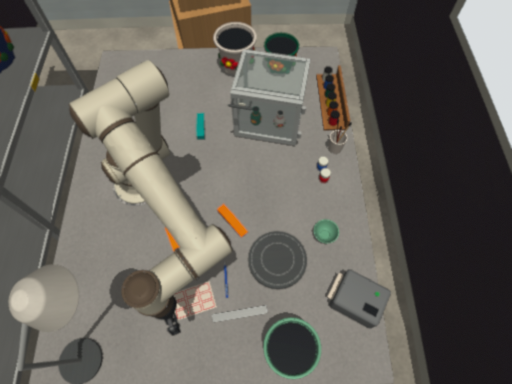

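View pics/a_top.png

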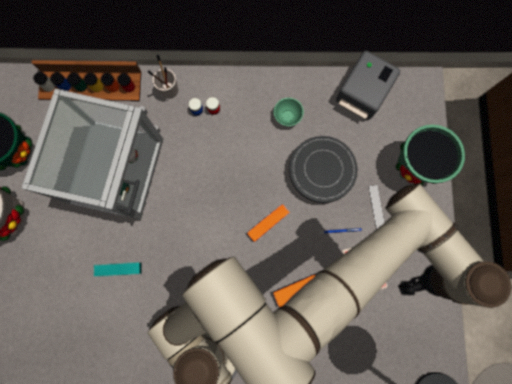

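View pics/a_wrist.png

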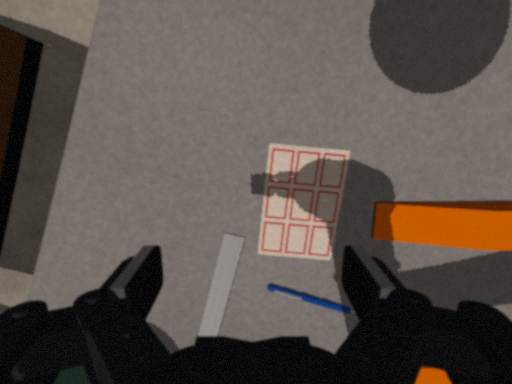

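```bash
cat > h.py <<'E'
from bench import arm
import cv2,numpy as np
from scipy.spatial.transform import Rotation as R
def cam(n,state=None):
    p=arm.camera_params(n)
    K=np.array(p['mtx']);D=np.array(p['dist'])
    if n=='wrist':
        s=state or arm.read_state()
        T=np.eye(4);T[:3,:3]=R.from_quat(s['ee_rot']).as_matrix();T[:3,3]=s['position']
        C=T@np.array(p['mount'])
    else: C=np.linalg.inv(np.array(p['world_to_cam']))
    return K,D,C
def ray(c,uv):
    K,D,C=c
    n=cv2.undistortPoints(np.array(uv,float).reshape(-1,1,2),K,D).reshape(-1,2)
    d=np.c_[n,np.ones(len(n))]@C[:3,:3].T
    return C[:3,3],d
def onz(c,uv,z):
    o,d=ray(c,uv); return o+d*((z-o[2])/d[:,2])[:,None]
def dep(c,uv,z):
    o,d=ray(c,uv); return o+d*np.asarray(z,float).reshape(-1,1)
def proj(c,P):
    K,D,C=c; W=np.linalg.inv(C)
    return cv2.projectPoints(np.array(P,float).reshape(-1,1,3),cv2.Rodrigues(W[:3,:3])[0],W[:3,3],K,D)[0].reshape(-1,2)
def cloud(n,d,state=None):
    c=cam(n,state); v,u=np.mgrid[:384,:512]
    return dep(c,np.c_[u.ravel(),v.ravel()],d.ravel()).reshape(384,512,3)
E
python3 - <<'E'
from h import *
np.set_printoptions(precision=1,suppress=True)
for n,uvs in {"top":[((270,223),15),((304,284),15),((118,270),15),((323,167),60),((163,134),16),((129,196),265),((287,114),0),((214,109),0),((196,110),0),((378,216),0),((338,228),0)],
 "side":[((230,218),15),((181,249),15),((274,259),60),((294,143),16),((239,107),265),((325,237),0),((319,179),0),((326,165),0)]}.items():
    c=cam(n)
    for uv,z in uvs: print(n,uv,onz(c,[uv],z)[0])
for n in ["side","top"]:
    im,d=arm.get_image(n); P=cloud(n,d); np.savez(f"{n}.npz",im=im,d=d,P=P)
    hsv=cv2.cvtColor(im,cv2.COLOR_BGR2HSV)
    m=cv2.inRange(hsv,(5,180,120),(18,255,255)); 
    k,l,st,ce=cv2.connectedComponentsWithStats(m)
    for i in range(1,k):
        if st[i,4]>60:
            q=P[(l==i)&(d>0)]; 
            r=cv2.minAreaRect(q[:,:2].astype(np.float32)); print(n,ce[i],st[i],r,q[:,2].min(),q[:,2].max())
E
```

```text
top (270, 223) [ 402.5 -197.5   15. ]
top (304, 284) [ 211.3 -304.6   15. ]
top (118, 270) [251.4 281.7  15. ]
top (323, 167) [ 579.2 -365.7   60. ]
top (163, 134) [698.5 161.6  16. ]
top (129, 196) [448.3 187.5 265. ]
top (287, 114) [ 778.6 -256.1    0. ]
top (214, 109) [794.4  -5.3   0. ]
top (196, 110) [790.2  56.3   0. ]
top (378, 216) [ 429.6 -552.1    0. ]
top (338, 228) [ 389.3 -419.9    0. ]
side (230, 218) [ 396.2 -184.8   15. ]
side (181, 249) [ 207.7 -309.5   15. ]
side (274, 259) [ 562.5 -371.1   60. ]
side (294, 143) [678.7 168.7  16. ]
side (239, 107) [444.1 172.2 265. ]
side (325, 237) [ 772.7 -270.     0. ]
side (319, 179) [775.1  -7.8   0. ]
side (326, 165) [813.  61.   0.]
side [231.8 219.9] [218 205  29  31 306] ((402.1584167480469, -194.5289306640625), (36.1295166015625, 145.3414306640625), 40.131813049316406) -2.7361748939827066 37.050991261251056
side [172.  240.8] [166 229  13  21  80] ((167.03968811035156, -276.16021728515625), (21.533294677734375, 85.32044982910156), 34.92946243286133) 30.77872403565152 47.05834256549906
top [119.8  94.9] [ 95  87  44  13 200] ((833.24072265625, 324.50946044921875), (43.701087951660156, 146.50457763671875), 8.945843696594238) 4.463099350453831 21.44289985051023
top [267.3 222.8] [248 205  40  36 468] ((404.1795349121094, -190.88265991210938), (33.59367752075195, 149.07882690429688), 40.33290100097656) 1.4648729898149213 38.97533893469972
top [289.7 290.7] [274 275  41  32 407] ((217.33787536621094, -261.7330017089844), (68.31351470947266, 143.29969787597656), 37.43376541137695) 23.505523552641762 669.6522664596612
```

```bash
python3 - <<'E'
import cv2,numpy as np
a=cv2.imread('pics/a_top.png')[70:310,10:340];cv2.imwrite('pics/b_top.png',cv2.resize(a,None,fx=2.4,fy=2.4,interpolation=cv2.INTER_CUBIC))
a=cv2.imread('pics/a_side.png')[20:280,150:350];cv2.imwrite('pics/b_side.png',cv2.resize(a,None,fx=2.3,fy=2.3,interpolation=cv2.INTER_CUBIC))
E
```

```text
(no output)
```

View pics/b_top.png

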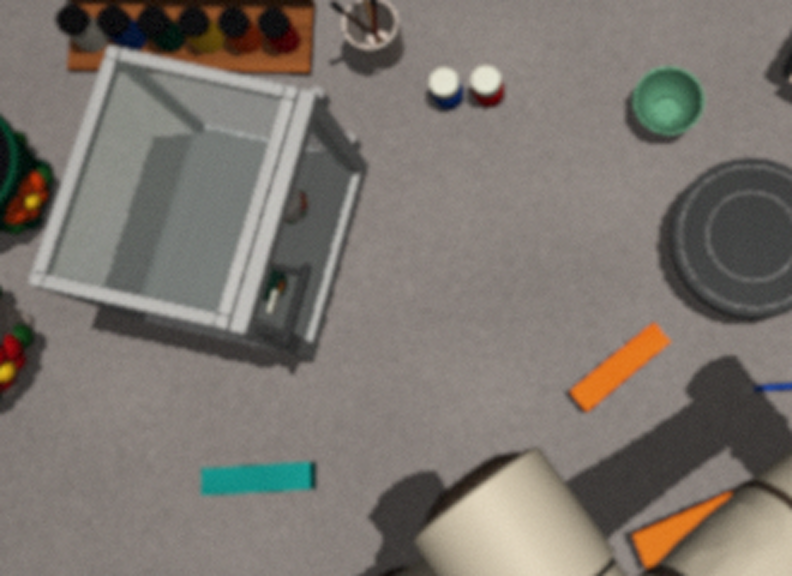

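View pics/b_side.png

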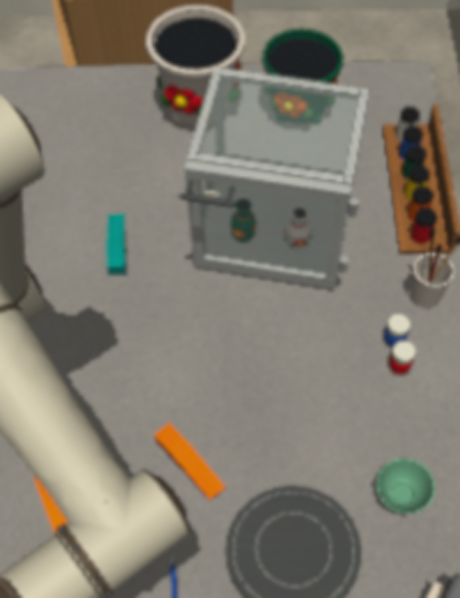

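```bash
python3 - <<'E'
from h import *
np.set_printoptions(precision=1,suppress=True)
for n in ["top","side"]:
    z=np.load(n+".npz");P=z['P'];d=z['d'];im=z['im']
    reg=(d>0)&(P[...,0]>400)&(P[...,0]<850)&(P[...,1]>80)&(P[...,1]<520)
    for lo,hi in [(292,312),(296,306),(285,297)]:
        q=P[reg&(P[...,2]>lo)&(P[...,2]<hi)][:,:2].astype(np.float32)
        r=cv2.minAreaRect(q);print(n,lo,hi,len(q),r);print(cv2.boxPoints(r))
    hsv=cv2.cvtColor(im,cv2.COLOR_BGR2HSV); m=cv2.inRange(hsv,(5,180,120),(18,255,255))>0
    w=P[m&(d>0)&(np.hypot(P[...,0]-403,P[...,1]+193)<110)]
    u=np.array([np.cos(np.radians(-50)),np.sin(np.radians(-50))]);
    c=w[:,:2]-[403,-193]; cc=np.cov(c.T);ev=np.linalg.eigh(cc)[1][:,-1]; ev*=np.sign(ev[0]); s=c@ev;print('wedge axis',np.degrees(np.arctan2(ev[1],ev[0])),s.min(),s.max())
    for a in range(-80,80,20): print(a,w[(s>a)&(s<a+20)][:,2].mean(),end=' ')
    print()
    for t in ["vase","twin","vase_mid","door","door_handle","door_hinge","cab"]:
        try: print(t,[(round(r['score'],2),[int(x) for x in r['bbox']]) for r in arm.search_frame(t,n)])
        except Exception as e: print(t,e)
E
```

```text
top 292 312 9451 ((573.0578002929688, 306.6700134277344), (241.42730712890625, 281.1766357421875), 77.49891662597656)
[[409.7 219.2]
 [684.2 158.4]
 [736.4 394.1]
 [461.9 455. ]]
top 296 306 7277 ((573.0578002929688, 306.6700134277344), (241.42730712890625, 281.1766357421875), 77.49891662597656)
[[409.7 219.2]
 [684.2 158.4]
 [736.4 394.1]
 [461.9 455. ]]
top 285 297 3735 ((572.22509765625, 306.7325439453125), (241.2454376220703, 279.6904296875), 77.71322631835938)
[[409.9 218.6]
 [683.2 159.1]
 [734.5 394.8]
 [461.3 454.4]]
wedge axis -49.18064061250541 -75.4010863929898 73.7537892100772
-80 31.378307388646224 -60 31.1904847429813 -40 31.13229957075322 -20 29.75817263325126 0 23.972991868971427 20 18.36697498466939 40 13.424653486023022 60 8.42710643140052 
vase [(0.71, [249, 206, 285, 243]), (0.48, [189, 94, 204, 114])]
twin []
vase_mid []
door [(0.56, [105, 106, 162, 219])]
door_handle [(0.68, [103, 108, 165, 223]), (0.2, [189, 96, 204, 115])]
door_hinge [(0.59, [105, 106, 161, 219])]
cab [(0.94, [23, 91, 161, 220])]
side 292 312 2892 ((571.2512817382812, 304.0841064453125), (247.
[... 195 characters left out ...]
2519836425781), 77.58820343017578)
[[408.5 215.9]
 [683.2 155.4]
 [734.8 390. ]
 [460.2 450.5]]
side 285 297 2418 ((570.9055786132812, 304.2067565917969), (247.91839599609375, 282.46270751953125), 77.76420593261719)
[[406.6 213. ]
 [682.7 153.1]
 [735.2 395.4]
 [459.2 455.3]]
wedge axis -49.121265943915155 -72.17928934033894 73.30787015107241
-80 27.74577022687486 -60 28.089737409646876 -40 28.29434530376424 -20 26.280990202875618 0 21.122805066794772 20 16.247615272048172 40 10.812652100393485 60 5.871940803592804 
vase []
twin []
vase_mid []
door [(0.69, [227, 87, 302, 144])]
door_handle [(0.9, [222, 91, 302, 140])]
door_hinge [(0.65, [227, 89, 303, 146])]
cab [(0.67, [227, 49, 308, 144])]
```

```bash
cat >> h.py <<'E'
yaw=np.radians(77.6); cx=np.array([np.cos(yaw),np.sin(yaw),0]); cy=np.array([-np.sin(yaw),np.cos(yaw),0])
H=np.array([686.,166,16])
def down(heading): # tool y heading deg, z down
    h=np.radians(heading); y=np.array([np.cos(h),np.sin(h),0]); z=np.array([0,0,-1.]); return np.c_[np.cross(y,z),y,z]
def rows(targets,base=None):
    """targets: list of (pos,R,grip) world; prints rows relative to measured pose"""
    s=arm.read_state() if base is None else base
    R0=R.from_quat(s['ee_rot']).as_matrix();p0=np.array(s['position'])
    out=[]
    for p,Rm,g in targets:
        d=R0.T@(np.array(p)-p0)/10; w=np.degrees(R.from_matrix(R0.T@Rm).as_rotvec())
        out.append([round(float(x),2) for x in d]+[round(float(x),1) for x in w]+[g])
    return out
def door_dir(a):  # unit along door, and inside normal
    r=R.from_euler('z',a).as_matrix(); return r@cy, r@cx
def handle(a):
    y,x=door_dir(a); p=H+235*y-44*x; p[2]=265; return p
E
python3 - <<'E'
from h import *
np.set_printoptions(precision=1,suppress=True)
print('handle',handle(0))
for n in ["top","side"]:
    z=np.load(n+".npz");P=z['P'];d=z['d']
    q=P-H; a=q@cx; b=q@cy
    m=(d>0)&(a<-25)&(a>-70)&(b>120)&(b<300)&(P[...,2]>240)&(P[...,2]<290)
    print(n,m.sum()); 
    if m.sum(): print(np.c_[a[m],b[m],P[m][:,2]][::max(1,m.sum()//25)])
s=arm.read_state()
p=handle(0)
for r in rows([((450,100,345),down(-12.4),90),((p[0],p[1],345),down(-12.4),150)]):print(r)
E
```

```text
handle [447.  173.5 265. ]
top 174
[[-37.5 191.3 268.7]
 [-45.5 193.6 275.2]
 [-36.6 197.3 269.6]
 [-30.6 202.  272.7]
 [-43.2 197.3 263.3]
 [-43.5 201.4 270.2]
 [-46.3 203.2 268.7]
 [-39.6 210.1 267.4]
 [-44.  212.5 270.7]
 [-47.1 214.4 270. ]
 [-41.5 221.6 272.2]
 [-43.5 223.2 267.9]
 [-38.9 230.6 273.1]
 [-41.6 232.4 271.1]
 [-43.7 234.1 267.4]
 [-38.7 241.4 271.3]
 [-41.4 243.2 269.4]
 [-44.9 245.3 270. ]
 [-40.1 252.5 274.6]
 [-42.4 254.2 271.3]
 [-44.3 255.9 267.1]
 [-39.5 263.1 271.5]
 [-40.  265.6 270.8]
 [-32.4 269.8 268.7]
 [-26.6 274.3 272.1]
 [-41.5 270.7 270.8]
 [-37.1 274.4 270.7]
 [-40.2 276.4 270. ]
 [-45.8 277.7 269.3]]
side 82
[[-26.8 273.3 269.9]
 [-37.5 274.8 270.3]
 [-44.1 277.1 271.7]
 [-39.2 266.6 268.3]
 [-46.5 284.8 266.8]
 [-44.9 273.3 267.5]
 [-45.5 261.1 271. ]
 [-41.9 250.1 269.3]
 [-32.6 200.9 269.6]
 [-44.2 277.9 259.7]
 [-47.1 264.9 266.1]
 [-45.4 253.4 266.8]
 [-43.5 242.  267.2]
 [-39.9 231.  265.4]
 [-41.4 218.7 270. ]
 [-45.5 261.7 259.1]
 [-48.3 248.9 265.4]
 [-46.7 237.4 266. ]
 [-46.5 225.5 268.5]
 [-46.9 213.6 271.8]
 [-40.  203.4 265.9]
 [-47.2 237.5 260.6]
 [-50.3 224.8 267.3]
 [-47.9 213.5 267.1]
 [-46.9 201.9 268.6]
 [-43.6 190.9 267.2]
 [-51.1 201.1 267.9]
 [-45.1 190.6 263.2]]
[54.56, 45.41, -11.37, 0.0, 0.0, 34.8, 90]
[61.46, 47.94, -11.37, 0.0, 0.0, 34.8, 150]
```

Call:
move_arm(targets=[[15,11,-11.4,0,0,9,165],[54.5,45.4,-11.4,0,0,35,165],[54.5,45.4,-11.4,0,0,35,165],[54.5,45.4,-11.4,0,0,35,165],[54.5,45.4,-11.4,0,0,35,165],[54.5,45.4,-11.4,0,0,35,165],[54.5,45.4,-11.4,0,0,35,165],[54.5,45.4,-11.4,0,0,35,165],[54.5,45.4,-11.4,0,0,35,165],[54.5,45.4,-11.4,0,0,35,165],[54.5,45.4,-11.4,0,0,35,165],[61.5,47.9,-11.4,0,0,35,165],[61.5,47.9,-11.4,0,0,35,165],[61.5,47.9,-11.4,0,0,35,165]])

```text
clock: 4.0
position: [446.6, 176.8, 344.8]
ee_rot: [0.779, 0.627, -0.0, -0.0]
contact_force: [-0.4, -0.3, 0.0]
gripper_width: 30.0
```

```bash
python3 - <<'E'
from h import *
np.set_printoptions(precision=1,suppress=True)
s=arm.read_state();print(s['position'],s['ee_rot'],s['joints'],s['gripper_width'])
im,d=arm.get_image("wrist");cv2.imwrite("pics/c_wrist.png",im)
c=cam('wrist',s);print(proj(c,[handle(0),handle(0)+32*cy,handle(0)-32*cy]))
print([(r['score'],r['uv']) for r in arm.tip_of('door_handle','wrist')])
P=cloud('wrist',d,s);q=P-H;a=q@cx;b=q@cy
m=(d>0)&(a<-25)&(a>-70)&(b>120)&(b<300)&(P[...,2]>250)&(P[...,2]<290)
print(m.sum(),np.median(a[m]),b[m].min(),b[m].max(),np.percentile(P[m][:,2],[5,50,95]))
m=(d>0)&(abs(P[...,2]-295)<4)&(a<15)&(a>-20);print(a[m].min(),a[m].max())
E
```

```text
[446.6 176.8 344.8] [ 0.8  0.6 -0.  -0. ] [ 0.7  0.1 -0.1 -0.  -1.4 -2.5] 30.028578969534117
[[245.5 206.8]
 [245.3 165.8]
 [245.7 244.7]]
[(0.59, [252.9, 198.7]), (0.58, [273.3, 284.5])]
1974 -39.02433798675136 191.3812852964166 286.6724945483733 [265.9 269.1 270.8]
-4.409063340914808 14.988511259957239
```

View pics/c_wrist.png

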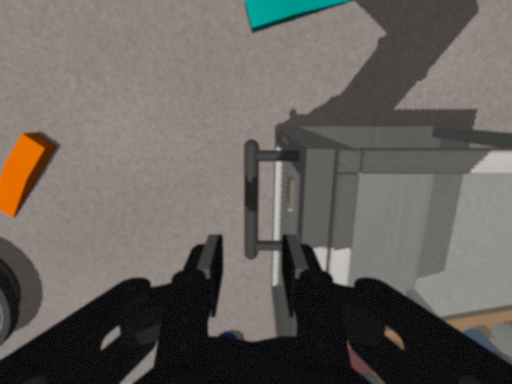

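Call:
move_arm(targets=[[0,0,5,0,0,0,165],[0,0,9,0,0,0,165],[0,0,9.7,0,0,0,165],[0,0,9.7,0,0,0,165],[0,0,9.7,0,0,0,165]])

```text
clock: 4.72
position: [446.5, 172.2, 250.6]
ee_rot: [0.78, 0.625, 0.001, 0.0]
contact_force: [-4.5, -1.1, 7.6]
gripper_width: 30.1
```

```bash
python3 - <<'E'
from h import *
im,d=arm.get_image("wrist");cv2.imwrite("pics/d_wrist.png",im)
E
```

```text
(no output)
```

View pics/d_wrist.png

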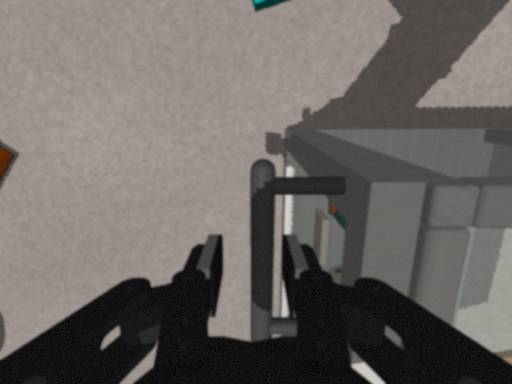

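```bash
python3 - <<'E'
from h import *
s=arm.read_state();print(s['clock'],s['position'],s['contact_force'],s['wrist_torque'],s['joint_vel'])
E
```

```text
4.775 [446.458319   172.19074995 250.63923168] [-5.19251191 -0.75193746  7.40366757] [0.04742571 1.12392508 0.13780545] [ 0.00039806  0.00054666 -0.00160166 -0.00108571 -0.00043865  0.00111078]
```

```bash
python3 - <<'E'
from h import *
np.set_printoptions(precision=1,suppress=True)
s=arm.read_state();c=cam('wrist',s)
T=R.from_quat(s['ee_rot']).as_matrix();p=s['position']
for t in [(0,0,0),(0,0,-19),(15,11,-19),(15,-11,-19),(15,11,-4),(15,-11,-4),(-15,11,-4),(-15,-11,-4)]: print(t,proj(c,[p+T@np.array(t)])[0])
im,d=arm.get_image("wrist")
for z in (265,270): print(onz(c,[(263,185),(263,327),(263,165),(263,256)],z))
P=cloud('wrist',d,s)
for uv in [(263,200),(263,250),(263,300),(300,185),(350,300),(330,400-100),(290,200)]: print(uv,P[uv[1],uv[0]])
E
```

```text
(0, 0, 0) [248.5 252.9]
(0, 0, -19) [248.1 272. ]
(15, 11, -19) [280.3 293. ]
(15, -11, -19) [281.5 250. ]
(15, 11, -4) [277.7 275.9]
(15, -11, -4) [278.7 236.4]
(-15, 11, -4) [219.4 276. ]
(-15, -11, -4) [218.1 236.4]
[[409.  187.3 265. ]
 [480.8 172.  265. ]
 [400.4 189.2 265. ]
 [442.4 180.2 265. ]]
[[407.7 187.4 270. ]
 [476.7 172.6 270. ]
 [399.4 189.2 270. ]
 [439.8 180.5 270. ]]
(263, 200) [413.9 186.1 271. ]
(263, 250) [437.2 181.1 269.6]
(263, 300) [462.2 175.8 269.9]
(300, 185) [411.7 202.7 267.9]
(350, 300) [445.4 208.5 303.2]
(330, 300) [434.6 200.1 315.6]
(290, 200) [490.3 211.4  45.4]
```

Call:
move_arm(targets=[[0,0,-0.6,0,0,0,165],[0.5,0,-0.6,0,0,0,165],[0.5,0,-0.6,0,0,0,165]])

```text
clock: 5.2
position: [448.2, 178.6, 254.8]
ee_rot: [0.78, 0.626, 0.001, 0.0]
contact_force: [-0.2, -0.3, 3.6]
gripper_width: 30.1
```

Call:
move_arm(targets=[[0,0,0,0,0,0,255],[0,0,0,0,0,0,255],[0,0,0,0,0,0,255],[0,0,0,0,0,0,255]])

```text
clock: 5.7
position: [447.1, 177.4, 254.2]
ee_rot: [0.78, 0.625, -0.001, 0.0]
contact_force: [-0.8, -5.6, 2.8]
gripper_width: 8.7
```

```bash
sed -i 's/^H=.*/H=np.array([683.7,169.6,16])/' h.py; python3 - <<'E'
from h import *
s=arm.read_state();p0=np.array(s['position']);R0=R.from_quat(s['ee_rot']).as_matrix()
def t(a):
    r=R.from_euler('z',a).as_matrix(); return (H+r@(p0-H),r@R0,255)
print(t(1.66)[0])
for r in rows([t(0.055*i) for i in range(1,21)]):print([round(x,1) if i<3 else round(x) for i,x in enumerate(r)],end=',\n')
E
```

```text
[697.02266302 -66.77559026 254.22313903]
[-1.3, 0.3, 0.0, 0, 0, -3, 255],
[-2.5, 0.6, 0.0, 0, 0, -6, 255],
[-3.8, 1.0, 0.0, 0, 0, -10, 255],
[-5.0, 1.5, 0.0, 0, 0, -13, 255],
[-6.2, 2.1, 0.0, 0, 0, -16, 255],
[-7.3, 2.7, 0.0, 0, 0, -19, 255],
[-8.4, 3.4, 0.0, 0, 0, -22, 255],
[-9.5, 4.1, 0.0, 0, 0, -25, 255],
[-10.5, 4.9, 0.0, 0, 0, -28, 255],
[-11.5, 5.7, 0.0, 0, 0, -32, 255],
[-12.4, 6.6, 0.0, 0, 0, -35, 255],
[-13.3, 7.6, 0.0, 0, 0, -38, 255],
[-14.2, 8.6, 0.0, 0, 0, -41, 255],
[-15.0, 9.6, 0.0, 0, 0, -44, 255],
[-15.7, 10.7, 0.0, 0, 0, -47, 255],
[-16.3, 11.8, 0.0, 0, 0, -50, 255],
[-16.9, 13.0, 0.0, 0, 0, -54, 255],
[-17.5, 14.2, 0.0, 0, 0, -57, 255],
[-17.9, 15.4, 0.0, 0, 0, -60, 255],
[-18.3, 16.6, 0.0, 0, 0, -63, 255],
```

Call:
move_arm(targets=[[-1.3,0.3,0,0,0,-3,255],[-2.5,0.6,0,0,0,-6,255],[-3.8,1.0,0,0,0,-10,255],[-5.0,1.5,0,0,0,-13,255],[-6.2,2.1,0,0,0,-16,255],[-7.3,2.7,0,0,0,-19,255],[-8.4,3.4,0,0,0,-22,255]])

```text
clock: 6.58
position: [460.1, 90.5, 254.2]
ee_rot: [0.646, 0.763, -0.0, -0.003]
contact_force: [-12.4, 6.8, 9.2]
gripper_width: 8.7
```

```bash
python3 - <<'E'
from h import *
s=arm.read_state();p0=np.array(s['position']);R0=R.from_quat(s['ee_rot']).as_matrix()
q=p0-H;print(np.hypot(q[0],q[1]), 'angle',np.arctan2(q@-cx,q@cy)-np.arctan2(44,235))
def t(a):
    r=R.from_euler('z',a).as_matrix(); return (H+r@(p0-H),r@R0,255)
for r in rows([t(0.055*i) for i in range(1,21)]):print([round(x,1) if i<3 else round(x) for i,x in enumerate(r)],end=',\n')
E
```

```text
237.19835711862007 angle 0.3712321755980382
[-1.3, 0.3, -0.0, 0, 0, -3, 255],
[-2.5, 0.6, -0.0, 0, 0, -6, 255],
[-3.8, 1.0, -0.0, 0, 0, -10, 255],
[-5.0, 1.5, -0.0, 0, 0, -13, 255],
[-6.2, 2.0, -0.0, 0, 0, -16, 255],
[-7.3, 2.6, -0.0, 0, 0, -19, 255],
[-8.5, 3.2, -0.1, 0, 0, -22, 255],
[-9.6, 4.0, -0.1, 0, 0, -25, 255],
[-10.6, 4.8, -0.1, 0, 0, -28, 255],
[-11.6, 5.6, -0.1, 0, 0, -32, 255],
[-12.6, 6.5, -0.1, 0, 0, -35, 255],
[-13.5, 7.4, -0.1, 0, 0, -38, 255],
[-14.3, 8.4, -0.1, 0, 0, -41, 255],
[-15.1, 9.4, -0.1, 0, 0, -44, 255],
[-15.8, 10.5, -0.1, 0, 0, -47, 255],
[-16.5, 11.6, -0.1, 0, 0, -50, 255],
[-17.1, 12.8, -0.1, 0, 0, -54, 255],
[-17.7, 14.0, -0.1, 0, 0, -57, 255],
[-18.2, 15.2, -0.1, 0, 0, -60, 255],
[-18.6, 16.4, -0.1, 0, 0, -63, 255],
```

Call:
move_arm(targets=[[-1.3,0.3,0,0,0,-3,255],[-2.5,0.6,0,0,0,-6,255],[-3.8,1.0,0,0,0,-10,255],[-5.0,1.5,0,0,0,-13,255],[-6.2,2.0,0,0,0,-16,255],[-7.3,2.6,0,0,0,-19,255],[-8.5,3.2,0,0,0,-22,255],[-9.6,4.0,0,0,0,-25,255],[-10.6,4.8,0,0,0,-28,255],[-11.6,5.6,0,0,0,-32,255],[-12.6,6.5,0,0,0,-35,255],[-13.5,7.4,0,0,0,-38,255],[-14.3,8.4,0,0,0,-41,255]])

```text
clock: 8.2
position: [566.3, -37.7, 254.2]
ee_rot: [0.338, 0.941, -0.001, -0.003]
contact_force: [-10.4, 2.7, 7.9]
gripper_width: 8.5
```

```bash
python3 - <<'E'
from h import *
s=arm.read_state();p0=np.array(s['position']);R0=R.from_quat(s['ee_rot']).as_matrix()
q=p0-H;print(np.hypot(q[0],q[1]), 'angle',np.arctan2(q@-cx,q@cy)-np.arctan2(44,235),s['joints'])
def t(a):
    r=R.from_euler('z',a).as_matrix(); return (H+r@(p0-H),r@R0,255)
for r in rows([t(0.055*i) for i in range(1,14)]):print([round(x,1) if i<3 else round(x) for i,x in enumerate(r)],end=',\n')
E
```

```text
238.2431027653395 angle 1.0867620845862493 [ 0.21757917  0.27486876 -0.09370082 -0.00268899 -1.20844831 -0.90595939]
[-1.3, 0.3, -0.0, 0, 0, -3, 255],
[-2.5, 0.6, -0.0, 0, 0, -6, 255],
[-3.8, 1.0, -0.0, 0, 0, -10, 255],
[-5.0, 1.5, -0.0, 0, 0, -13, 255],
[-6.2, 2.0, -0.0, 0, 0, -16, 255],
[-7.4, 2.6, -0.1, 0, 0, -19, 255],
[-8.5, 3.3, -0.1, 0, 0, -22, 255],
[-9.6, 4.0, -0.1, 0, 0, -25, 255],
[-10.7, 4.8, -0.1, 0, 0, -28, 255],
[-11.7, 5.6, -0.1, 0, 0, -32, 255],
[-12.6, 6.5, -0.1, 0, 0, -35, 255],
[-13.5, 7.5, -0.1, 0, 0, -38, 255],
[-14.4, 8.4, -0.1, 0, 0, -41, 255],
```

Call:
move_arm(targets=[[-1.3,0.3,0,0,0,-3,255],[-2.5,0.6,0,0,0,-6,255],[-3.8,1.0,0,0,0,-10,255],[-5.0,1.5,0,0,0,-13,255],[-6.2,2.0,0,0,0,-16,255],[-7.4,2.6,0,0,0,-19,255],[-8.5,3.3,0,0,0,-22,255],[-9.6,4.0,0,0,0,-25,255],[-10.7,4.8,0,0,0,-28,255],[-11.7,5.6,0,0,0,-32,255],[-12.1,6.0,0,0,0,-34,255],[-12.1,6.0,0,0,0,-34,255]])

```text
clock: 9.7
position: [701.3, -68.6, 254.3]
ee_rot: [0.049, 0.999, 0.0, 0.001]
contact_force: [-0.2, -0.8, 3.1]
gripper_width: 8.5
```

```bash
python3 - <<'E'
from h import *
np.set_printoptions(precision=1,suppress=True)
s=arm.read_state();p0=np.array(s['position']);R0=R.from_quat(s['ee_rot']).as_matrix()
q=p0-H;print(np.hypot(q[0],q[1]), 'angle',np.arctan2(q@-cx,q@cy)-np.arctan2(44,235),s['joints'])
im,d=arm.get_image("top");cv2.imwrite("pics/e_top.png",im[60:320,:400])
hsv=cv2.cvtColor(im,cv2.COLOR_BGR2HSV); m=cv2.inRange(hsv,(5,180,120),(18,255,255))>0
P=cloud('top',d); w=P[m&(d>0)&(np.hypot(P[...,0]-403,P[...,1]+193)<110)]
print(len(w),cv2.minAreaRect(w[:,:2].astype(np.float32)) if len(w) else 0)
E
```

```text
238.86700800755605 angle 1.6757548519886982 [ 0.1  0.5  0.3 -0.  -1.3 -0.2]
469 ((404.27301025390625, -190.4562225341797), (33.92539596557617, 148.747802734375), 40.979095458984375)
```

View pics/e_top.png

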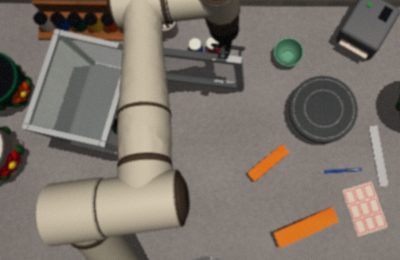

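```bash
python3 - <<'E'
from h import *
W=np.array([403.5,-192]);h=np.radians(-49.2);g=W-45*np.array([np.cos(h),np.sin(h)])
s=arm.read_state();p=np.array(s['position']);R0=R.from_quat(s['ee_rot']).as_matrix()
for r in rows([(p+[0,0,80],R0,165),((g[0],g[1],150),down(-49.2),0),((g[0],g[1],60),down(-49.2),0)]):print(r)
E
```

```text
[-0.02, 0.01, -8.0, 0.0, 0.0, 0.0, 165]
[31.7, -12.09, 10.36, 0.1, 0.0, 133.6, 0]
[31.72, -12.09, 19.36, 0.1, 0.0, 133.6, 0]
```

Call:
move_arm(targets=[[0,0,0,0,0,0,165],[0,0,-1,0,0,0,165],[0,0,-5,0,0,0,165],[0,0,-9,0,0,10,165],[6,-2.4,-9,0,0,20,100],[12,-4.8,-9,0,0,30,50],[18,-7.2,-7,0,0,40,0],[24,-9.6,-3,0,0,50,0],[29,-11,3,0,0,60,0],[31.7,-12.1,8,0,0,70,0],[31.7,-12.1,10.4,0,0,80,0],[31.7,-12.1,10.4,0,0,90,0],[31.7,-12.1,10.4,0,0,100,0],[31.7,-12.1,10.4,0,0,110,0],[31.7,-12.1,10.4,0,0,120,0],[31.7,-12.1,10.4,0,0,130,0],[31.7,-12.1,10.4,0,0,133.6,0]])

```text
clock: 11.88
position: [373.8, -158.6, 151.0]
ee_rot: [0.938, 0.348, 0.001, 0.0]
contact_force: [-0.2, 0.2, 0.9]
gripper_width: 85.6
```

```bash
python3 - <<'E'
from h import *
np.set_printoptions(precision=1,suppress=True)
s=arm.read_state();print(s['position'],s['ee_rot'],s['joints'],s['gripper_width'])
im,d=arm.get_image("wrist");cv2.imwrite("pics/f_wrist.png",im)
P=cloud('wrist',d,s)
hsv=cv2.cvtColor(im,cv2.COLOR_BGR2HSV); m=cv2.inRange(hsv,(5,180,100),(18,255,255))>0
w=P[m&(d>0)&(np.hypot(P[...,0]-403,P[...,1]+193)<110)]
r=cv2.minAreaRect(w[:,:2].astype(np.float32)); print(len(w),r,w[:,2].max())
im,d=arm.get_image("top");cv2.imwrite("pics/f_top.png",im[60:320,:400])
E
```

```text
[ 373.8 -158.6  151. ] [0.9 0.3 0.  0. ] [ 0.   0.1 -0.6 -0.  -0.9 -2.4] 85.62080249476986
4952 ((403.27813720703125, -188.84544372558594), (37.88020706176758, 150.00682067871094), 39.773170471191406) 31.69402710353853
```

View pics/f_wrist.png

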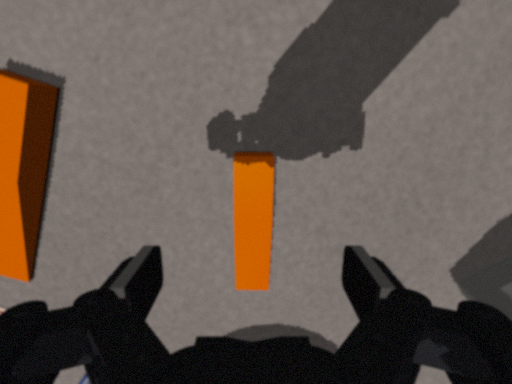

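View pics/f_top.png

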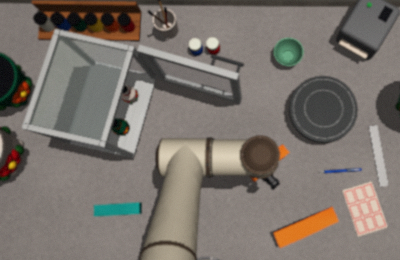

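Call:
move_arm(targets=[[0,0,6,0,0,0,0],[0,0,11,0,0,0,0],[0,0,14.7,0,0,0,60],[0,0,14.7,0,0,0,255],[0,0,14.7,0,0,0,255],[0,0,14.7,0,0,0,255],[0,0,14.7,0,0,0,255]])

```text
clock: 12.85
position: [373.9, -158.6, 4.5]
ee_rot: [0.937, 0.349, 0.001, 0.0]
contact_force: [-0.6, 0.5, -1.8]
gripper_width: 34.9
```

```bash
python3 - <<'E'
from h import *
np.set_printoptions(precision=1,suppress=True)
s=arm.read_state();print(s['position'],s['gripper_width'],s['contact_force'])
im,d=arm.get_image("wrist");cv2.imwrite("pics/g_wrist.png",im)
im,d=arm.get_image("top");P=cloud('top',d);q=P-H
# door top rail
m=(d>0)&(P[...,2]>288)&(P[...,2]<300)&(np.hypot(q[...,0],q[...,1])<300)&((q@cx)<-20)&(P[...,0]>450)
w=P[m];c=w[:,:2]-w[:,:2].mean(0);ev=np.linalg.eigh(np.cov(c.T))[1][:,-1]
if ev@cy[:2]<0 and ev@-cx[:2]<0: ev=-ev
print(m.sum(),ev,'angle',np.arctan2(-ev@cx[:2],ev@cy[:2]))
r=cv2.minAreaRect(w[:,:2].astype(np.float32));print(r,cv2.boxPoints(r))
E
```

```text
[ 373.9 -158.6    4.5] 34.94202600922774 [-0.6  0.5 -1.8]
676 [-0.3 -0.9] angle 1.4309395498194948
((632.2683715820312, 29.45856475830078), (259.750732421875, 19.808032989501953), 69.50628662109375) [[577.5 -88.7]
 [596.1 -95.7]
 [687.  147.6]
 [668.5 154.6]]
```

View pics/g_wrist.png

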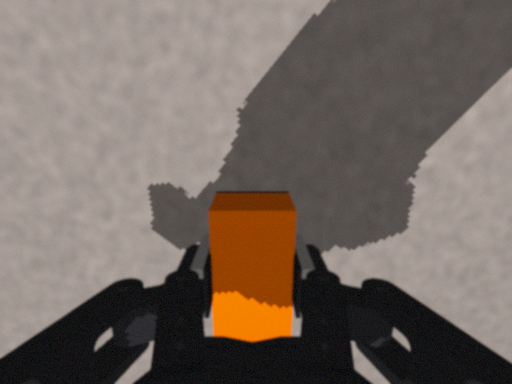

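```bash
python3 - <<'E'
from h import *
dy,nx=door_dir(1.6);hd=np.degrees(np.arctan2(-nx[1],-nx[0]))
F=H+205*dy+87*nx;print(F,hd)
S=F+115*nx
for r in rows([((S[0],S[1],45),down(hd),255),((S[0],S[1],6),down(hd),255)]):print(r)
E
```

```text
[560.0645311  -15.62491957  16.        ] -10.726752779068287
[16.3, -7.63, -4.05, 0.1, -0.1, -38.4, 255]
[16.3, -7.64, -0.15, 0.1, -0.1, -38.4, 255]
```

Call:
move_arm(targets=[[0,0,-3,0,0,0,255],[5.4,-2.5,-4,0,0,-10,255],[10.8,-5,-4,0,0,-20,255],[16.3,-7.6,-4,0,0,-30,255],[16.3,-7.6,-4,0,0,-38.4,255],[16.3,-7.6,-4,0,0,-38.4,255],[16.3,-7.6,-1,0,0,-38.4,255],[16.3,-7.6,-0.1,0,0,-38.4,255],[16.3,-7.6,-0.1,0,0,-38.4,255]])

```text
clock: 14.08
position: [446.3, 4.6, 4.3]
ee_rot: [0.771, 0.637, -0.001, -0.0]
contact_force: [0.4, 0.4, -1.6]
gripper_width: 34.9
```

```bash
python3 - <<'E'
from h import *
np.set_printoptions(precision=1,suppress=True)
s=arm.read_state();print(s['position'],s['gripper_width'],s['contact_force'])
im,d=arm.get_image("side");cv2.imwrite("pics/h_side.png",cv2.resize(im[40:280,150:400],None,fx=2.3,fy=2.3))
im,d=arm.get_image("top");cv2.imwrite("pics/h_top.png",cv2.resize(im[60:320,:300],None,fx=2,fy=2))
P=cloud('top',d);q=P-H
m=(d>0)&(P[...,2]>288)&(P[...,2]<300)&(np.hypot(q[...,0],q[...,1])<300)&((q@cx)<-20)&(P[...,0]>450)
w=P[m];r=cv2.minAreaRect(w[:,:2].astype(np.float32));print(r,cv2.boxPoints(r))
dy,nx=door_dir(1.6);hd=np.degrees(np.arctan2(-nx[1],-nx[0]))
F=H+205*dy+87*nx
for r in rows([((F[0],F[1],5.5),down(hd),255)]):print(r)
E
```

```text
[446.3   4.6   4.3] 34.932556114506376 [ 0.4  0.4 -1.6]
((620.1150512695312, 34.55592346191406), (259.9202880859375, 19.551197052001953), 64.28107452392578) [[554.9 -78.3]
 [572.5 -86.8]
 [685.3 147.4]
 [667.7 155.9]]
[0.11, 11.52, -0.09, 0.0, -0.0, -0.1, 255]
```

View pics/h_side.png

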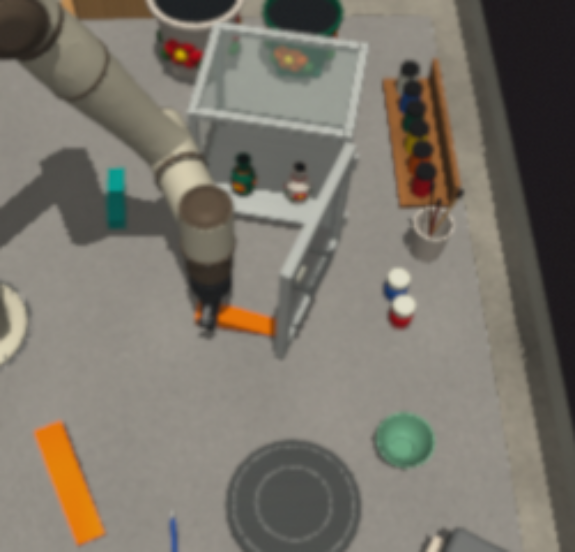

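View pics/h_top.png

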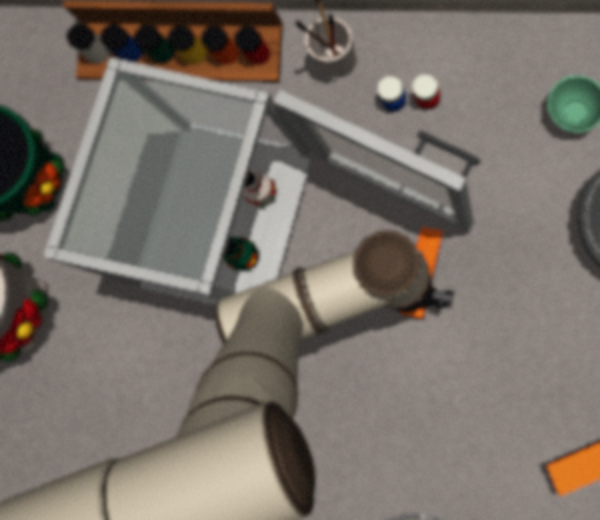

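Call:
move_arm(targets=[[0,1.5,-0.1,0,0,0,255],[0,2.8,-0.1,0,0,0,255],[0,3.7,-0.1,0,0,0,255],[0,4.6,-0.1,0,0,0,255],[0,5.5,-0.1,0,0,0,255],[0,6.4,-0.1,0,0,0,255],[0,7.3,-0.1,0,0,0,255]])

```text
clock: 15.05
position: [504.8, -9.9, 3.3]
ee_rot: [0.771, 0.636, -0.013, -0.008]
contact_force: [-29.0, 11.8, 21.5]
gripper_width: 34.7
```

```bash
python3 - <<'E'
from h import *
np.set_printoptions(precision=1,suppress=True)
im,d=arm.get_image("side");cv2.imwrite("pics/i_side.png",cv2.resize(im[90:240,200:350],None,fx=4,fy=4))
im,d=arm.get_image("top")
P=cloud('top',d);q=P-H
m=(d>0)&(P[...,2]>288)&(P[...,2]<300)&(np.hypot(q[...,0],q[...,1])<300)&((q@cx)<-20)&(P[...,0]>450)
w=P[m];r=cv2.minAreaRect(w[:,:2].astype(np.float32));print(r)
s=arm.read_state();print(s['position'],s['gripper_width'],s['contact_force'])
E
```

```text
((549.6946411132812, 67.40763092041016), (259.02197265625, 177.6359100341797), 64.96527862548828)
[505.4 -10.1   3.3] 35.325156554631015 [-23.7   7.6  14.5]
```

View pics/i_side.png

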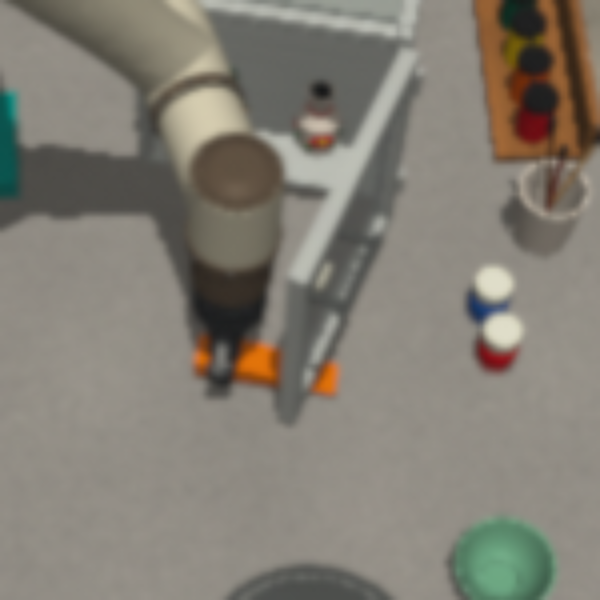

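Call:
move_arm(targets=[[0,0.6,0,0,0,0,255],[0,1.2,0,0,0,0,255],[0,1.8,0,0,0,0,255],[0,2.4,0,0,0,0,255],[0,3.0,0,0,0,0,255],[0,3.6,0,0,0,0,255],[0,4.2,0,0,0,0,255],[0,4.8,0,0,0,0,255],[0,5.4,0,0,0,0,255]])

```text
clock: 16.27
position: [545.7, -21.6, 2.0]
ee_rot: [0.772, 0.634, -0.023, -0.015]
contact_force: [-35.5, 4.9, 17.7]
gripper_width: 35.3
```

```bash
cat >> h.py <<'E'
def door_angle():
    im,d=arm.get_image("top");P=cloud('top',d);q=P-H;rad=np.hypot(q[...,0],q[...,1])
    m=(d>0)&(P[...,2]>288)&(P[...,2]<300)&(rad<300)&(rad>60)&((q@cx)<-30)&(P[...,0]>450)
    w=P[m];x=w[:,:2]-w[:,:2].mean(0);ev=np.linalg.eigh(np.cov(x.T))[1][:,-1]
    if ev@-cx[:2]<0: ev=-ev
    q=w.mean(0)-H
    return len(w),np.arctan2(-ev@cx[:2],ev@cy[:2]),np.arctan2(-q@cx,q@cy)
E
python3 - <<'E'
from h import *
np.set_printoptions(precision=2,suppress=True)
s=arm.read_state();print(s['position'],s['gripper_width'],s['contact_force'])
im,d=arm.get_image("side");cv2.imwrite("pics/j_side.png",cv2.resize(im[90:240,200:350],None,fx=4,fy=4))
print(door_angle())
E
```

```text
[545.7  -21.62   2.01] 35.27236597646364 [-35.49   4.85  17.66]
(620, np.float64(1.443035167538162), np.float64(1.4721281401052833))
```

View pics/j_side.png

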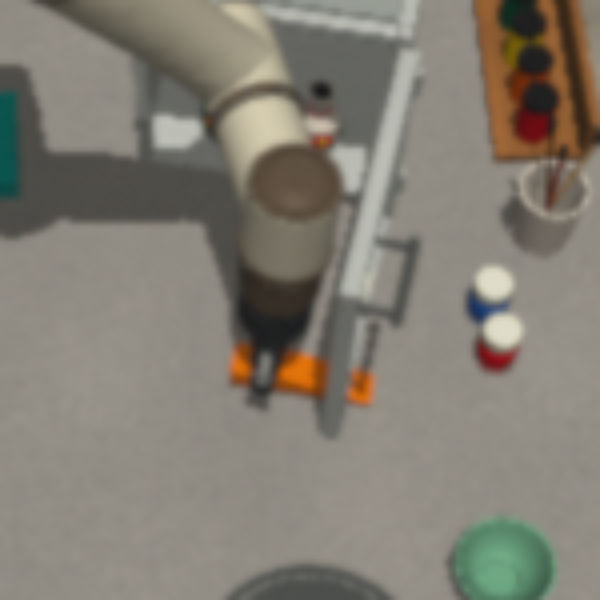

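Call:
move_arm(targets=[[0,0.5,0,0,0,0,255],[0,1,0,0,0,0,255],[0,1.5,0,0,0,0,255],[0,2,0,0,0,0,255],[0,2.5,0,0,0,0,255],[0,3,0,0,0,0,255],[0,3,0,0,0,0,255]])

```text
clock: 17.25
position: [576.9, -27.4, 1.6]
ee_rot: [0.772, 0.635, -0.022, -0.014]
contact_force: [-36.4, 2.4, 21.3]
gripper_width: 35.1
```

```bash
python3 - <<'E'
from h import *
np.set_printoptions(precision=2,suppress=True)
s=arm.read_state();print(s['position'],s['gripper_width'],s['contact_force'])
print(door_angle())
E
```

```text
[576.91 -27.39   1.62] 35.12005155391816 [-36.42   2.39  21.29]
(604, np.float64(1.6292790978207867), np.float64(1.5969904811394389))
```

Call:
move_arm(targets=[[0,-0.5,0,0,0,0,255],[0,-0.9,0,0,0,0,255],[0,-0.9,0,0,0,0,255]])

```text
clock: 17.68
position: [581.8, -25.2, 1.7]
ee_rot: [0.772, 0.636, -0.01, -0.006]
contact_force: [-11.2, -4.8, -3.8]
gripper_width: 34.6
```

```bash
python3 - <<'E'
from h import *
np.set_printoptions(precision=2,suppress=True)
s=arm.read_state();print(s['position'],s['gripper_width'],s['contact_force'])
print(door_angle())
E
```

```text
[581.77 -25.19   1.69] 34.63940493043337 [-11.23  -4.84  -3.78]
(635, np.float64(1.6269162168847753), np.float64(1.6215544865285074))
```

Call:
move_arm(targets=[[0,-0.3,0,0,0,0,120],[0,-0.3,0,0,0,0,60],[0,-0.3,0,0,0,0,40],[0,-0.3,0,0,0,0,40]])

```text
clock: 18.23
position: [590.0, -21.3, 5.8]
ee_rot: [0.77, 0.638, 0.001, 0.0]
contact_force: [0.2, -0.0, -0.4]
gripper_width: 72.1
```

```bash
python3 - <<'E'
from h import *
np.set_printoptions(precision=2,suppress=True)
s=arm.read_state();print(s['position'],s['gripper_width'],s['contact_force'])
im,d=arm.get_image("wrist");cv2.imwrite("pics/k_wrist.png",im)
print(door_angle())
E
```

```text
[590.03 -21.26   5.77] 72.1301348855246 [ 0.17 -0.04 -0.36]
(625, np.float64(1.6459170122334852), np.float64(1.6414638904891032))
```

View pics/k_wrist.png

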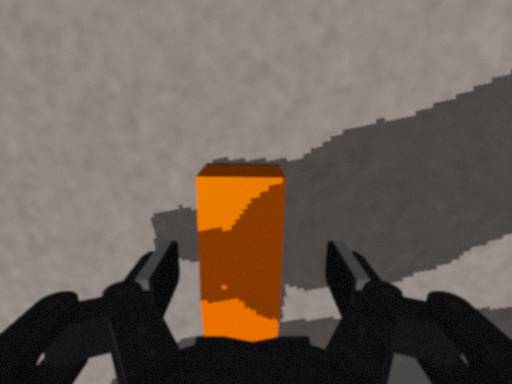

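Call:
move_arm(targets=[[0,0,-4,0,0,0,40],[0,-2,-8,0,0,0,40],[0,-6,-12,0,0,0,40],[0,-10,-15,0,0,0,0],[0,-15,-16,0,0,0,0],[0,-20,-16,0,0,0,0]])

```text
clock: 19.08
position: [392.0, 16.1, 166.4]
ee_rot: [0.77, 0.638, 0.002, 0.0]
contact_force: [-0.3, 0.5, -0.0]
gripper_width: 85.5
```

```bash
python3 - <<'E'
from h import *
np.set_printoptions(precision=2,suppress=True)
s=arm.read_state();print(s['position'],s['gripper_width'],s['contact_force'],s['joints'])
print(door_angle())
im,d=arm.get_image("side");cv2.imwrite("pics/l_side.png",cv2.resize(im[30:230,180:380],None,fx=3,fy=3,interpolation=cv2.INTER_CUBIC));np.savez('l_side.npz',im=im,d=d)
im,d=arm.get_image("top");cv2.imwrite("pics/l_top.png",cv2.resize(im[70:270,:260],None,fx=2.5,fy=2.5,interpolation=cv2.INTER_CUBIC));np.savez('l_top.npz',im=im,d=d)
for n in ['side','top']:
  for t in ['vase','vase_mid','twin','wheel_mid']:
    print(n,t,[(round(r['score'],2),[int(x) for x in r['uv']]) for r in arm.tip_of(t,n)],[(round(r['score'],2),[int(x) for x in r['bbox']]) for r in arm.search_frame(t,n)] if t!='wheel_mid' else '')
E
```

```text
[392.05  16.12 166.37] 85.49698974469065 [-0.34  0.49 -0.02] [ 0.46  0.05 -0.62  0.   -0.9  -2.22]
(582, np.float64(1.681613797149328), np.float64(1.6828979424794281))
side vase [(0.68, [281, 123])] []
side vase_mid [(0.68, [276, 118]), (0.47, [326, 162])] [(0.48, [274, 111, 283, 129])]
side twin [(0.6, [256, 118]), (0.39, [328, 234]), (0.16, [226, 277])] [(0.5, [253, 107, 261, 128])]
side wheel_mid [(0.62, [275, 260])] 
top vase [(0.65, [132, 156])] [(0.56, [120, 148, 137, 164])]
top vase_mid [(0.65, [126, 154]), (0.16, [287, 114])] [(0.57, [121, 146, 137, 163])]
top twin [(0.6, [123, 187])] [(0.62, [110, 178, 127, 193])]
top wheel_mid [(0.78, [322, 168])]
```

View pics/l_side.png

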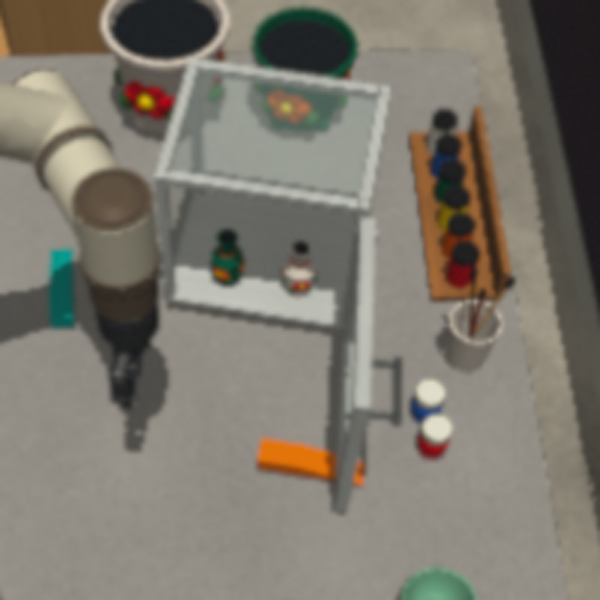

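View pics/l_top.png

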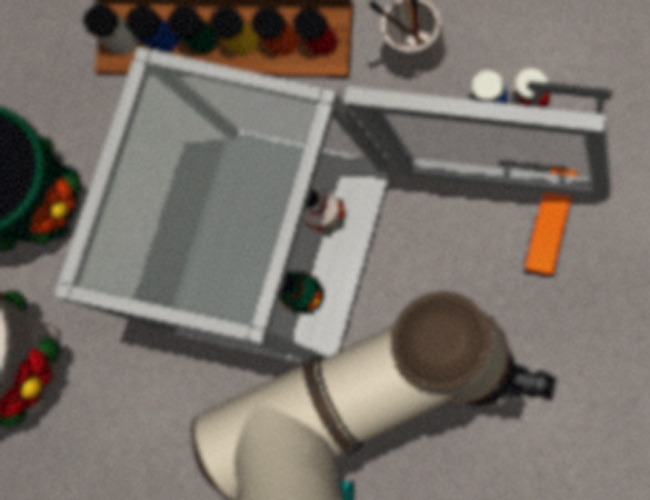

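```bash
python3 - <<'E'
from h import *
np.set_printoptions(precision=1,suppress=True)
print(door_angle())
for t,us,ut in [('vase_mid',(276,118),(126,154)),('vase origin',(281,123),(132,156)),('twin o',(256,118),(123,187))]:
    o1,d1=ray(cam('side'),[us]);o2,d2=ray(cam('top'),[ut]);
    A=np.c_[d1[0],-d2[0]];k=np.linalg.lstsq(A,o2-o1,rcond=None)[0];a=o1+k[0]*d1[0];b=o2+k[1]*d2[0];print(t,(a+b)/2,np.linalg.norm(a-b))
for t,z,us,ut in [('vm',85,(276,118),(126,154)),('v',40,(281,123),(132,156)),('t',40,(256,118),(123,187))]:
    print(t,onz(cam('side'),[us],z),onz(cam('top'),[ut],z))
for n in ['side','top']:
    zz=np.load(f'l_{n}.npz');P=cloud(n,zz['d']);q=P-H;a=q@cx;b=q@cy
    m=(zz['d']>0)&(P[...,2]>52)&(P[...,2]<145)&(a>25)&(a<215)&(b>25)&(b<255)
    print(n,m.sum())
    for lo,hi in [(25,140),(140,255)]:
        k=m&(b>lo)&(b<hi)
        if k.sum(): print(lo,k.sum(),'x',P[k].min(0),P[k].max(0),np.median(P[k],0),'a',np.percentile(a[k],[2,50,98]),'b',np.percentile(b[k],[2,50,98]))
E
```

```text
(584, np.float64(1.682483393196053), np.float64(1.683721811678084))
vase_mid [603.8 255.   90.2] 10.736247633995237
vase origin [618.6 252.8  48.5] 10.640903633883482
twin o [509.4 266.6  72. ] 4.8769759317813985
vm [[599.3 255.8  85. ]] [[610.3 258.9  85. ]]
v [[624.4 262.1  40. ]] [[615.5 253.2  40. ]]
t [[512.1 292.8  40. ]] [[512.8 275.7  40. ]]
side 319
25 162 x [586.4 222.   52.5] [635.3 266.5 134.4] [610.6 240.9  92.4] a [38.7 53.9 76.7] b [ 64.7  86.4 110.3]
140 157 x [484.6 242.7  52.9] [534.1 288.6 133.8] [507.1 262.5  92.2] a [37.6 52.6 76.3] b [171.3 191.7 215.3]
top 468
25 229 x [587.7 227.8  52.3] [634.6 274.6 135.2] [604.4 244.3  94.8] a [43.1 57.  78.4] b [ 67.   92.9 110.1]
140 239 x [485.1 248.9  52.2] [534.9 293.9 138.4] [502.6 265.2  95. ] a [41.8 55.5 74.3] b [170.9 196.9 216.5]
```

```bash
cat >> h.py <<'E'
C=R.from_euler('y',-np.pi/2).as_matrix()@np.diag([-1.,1,-1])
PAR=dict(d1=180.,L2=583.,L3=414.,off=-159.5,L6=338.,s4=-1)
def fk(q,P=None):
    P=P or PAR
    e=lambda a,t:R.from_euler(a,t).as_matrix()
    B=e('z',q[0]); th=q[1]-q[2]
    Rf=B@e('y',th)
    p=np.array([0,0,P['d1']])+B@np.array([P['L2']*np.sin(q[1]),0,P['L2']*np.cos(q[1])])+Rf@np.array([P['L3'],0,0])
    R4=Rf@e('x',P['s4']*q[3]); R5=R4@e('y',-q[4]); R6=R5@e('x',-q[5])@C
    p=p+R4@np.array([0,P['off'],0])+R5@np.array([P['L6'],0,0])
    return p,R6
LO=np.array([-3.14,-1.21,-1.07,-3.16,-2.99,-3.1]);HI=np.array([3.14,2.06,1.41,2.05,-.16,3.1])
def ik(p,Rt,q0,P=None):
    from scipy.optimize import least_squares
    def f(q):
        a,b=fk(q,P); return np.r_[(a-p)/100,R.from_matrix(b.T@Rt).as_rotvec()*3]
    r=least_squares(f,np.clip(q0,LO+.01,HI-.01),bounds=(LO,HI)); return r.x,np.abs(r.fun).max()
def tilt(d_deg,t_deg):
    h=np.radians(d_deg);t=np.radians(t_deg);z=np.array([np.cos(h)*np.cos(t),np.sin(h)*np.cos(t),-np.sin(t)])
    x=np.cross([0,0,-1],[np.cos(h),np.sin(h),0]); return np.c_[x,np.cross(z,x),z]
E
python3 - <<'E'
from h import *
np.set_printoptions(precision=3,suppress=True)
s=arm.read_state();q=s['joints'];p,Rm=fk(q);print(q,p,s['position'],R.from_matrix(Rm).as_quat(),s['ee_rot'])
V=H+64*cx+88*cy;V[2]=76
rng=np.random.default_rng(0)
for s4 in(-1,1):
  for d1,L6 in [(180,338),(300,458),(120,278)]:
    P=dict(PAR,s4=s4,d1=d1,L6=L6)
    for roll in (0,1):
      for td in (35,):
        Rt=tilt(77.6,td)
        if roll: Rt=Rt@np.diag([-1,-1,1])
        pt=V+19*Rt[:,2]
        sols=set()
        for i in range(25):
            x,e=ik(pt,Rt,rng.uniform(LO,HI),P)
            if e<.01: sols.add(tuple(np.round(x,2)))
        print(s4,d1,roll,td,sorted(sols)[:6])
E
```

```text
[ 0.459  0.05  -0.619  0.    -0.901 -2.217] [387.962  13.662 167.284] [392.766  15.699 165.265] [ 0.77   0.638 -0.    -0.   ] [ 0.77   0.638 -0.    -0.   ]
-1 180 0 35 [(np.float64(0.08), np.float64(0.64), np.float64(-0.1), np.float64(-1.25), np.float64(-0.97), np.float64(-2.6))]
-1 180 1 35 [(np.float64(0.08), np.float64(0.64), np.float64(-0.1), np.float64(-1.25), np.float64(-0.97), np.float64(0.54))]
-1 300 0 35 [(np.float64(-0.09), np.float64(0.72), np.float64(-0.14), np.float64(-1.22), np.float64(-1.04), np.float64(-2.42))]
-1 300 1 35 [(np.float64(-0.09), np.float64(0.72), np.float64(-0.14), np.float64(-1.22), np.float64(-1.04), np.float64(0.72))]
-1 120 0 35 [(np.float64(0.17), np.float64(0.61), np.float64(-0.06), np.float64(-1.24), np.float64(-0.93), np.float64(-2.71))]
-1 120 1 35 [(np.float64(0.17), np.float64(0.61), np.float64(-0.06), np.float64(-1.24), np.float64(-0.93), np.float64(0.43))]
1 180 0 35 [(np.float64(0.08), np.float64(0.64), np.float64(-0.1), np.float64(1.25), np.float64(-0.97), np.float64(-2.6))]
1 180 1 35 [(np.float64(0.08), np.float64(0.64), np.float64(-0.1), np.float64(1.25), np.float64(-0.97), np.float64(0.54))]
1 300 0 35 [(np.float64(-0.09), np.float64(0.72), np.float64(-0.14), np.float64(1.22), np.float64(-1.04), np.float64(-2.42))]
1 300 1 35 [(np.float64(-0.09), np.float64(0.72), np.float64(-0.14), np.float64(1.22), np.float64(-1.04), np.float64(0.72))]
1 120 0 35 [(np.float64(0.17), np.float64(0.61), np.float64(-0.06), np.float64(1.24), np.float64(-0.93), np.float64(-2.71))]
1 120 1 35 [(np.float64(0.17), np.float64(0.61), np.float64(-0.06), np.float64(1.24), np.float64(-0.93), np.float64(0.43))]
```

```bash
python3 - <<'E'
from h import *
np.set_printoptions(precision=2,suppress=True)
s=arm.read_state();q0=s['joints']
V=H+64*cx+88*cy;V[2]=76
e=lambda a,t:R.from_euler(a,t).as_matrix()
def show(name,G,Rt,q0):
    q,er=ik(G+19*Rt[:,2],Rt,q0)
    th=q[1]-q[2];B=e('z',q[0]);Rf=B@e('y',th)
    el=np.array([0,0,180])+B@np.array([583*np.sin(q[1]),0,583*np.cos(q[1])]); f=el+Rf@np.array([414,0,0])
    j5=f+Rf@e('x',-q[3])@np.array([0,-159.5,0])
    print(name,'err',round(er,3),q,'elbow',el.round(),'fend',f.round(),'j5',j5.round());return q
for td in (20,35,50):
  q=q0
  for back in (300,200,100,0):
    q=show(f'td{td} back{back}',V-back*cx,tilt(77.6,td),q)
W=np.array([572,-368,60+36.])
for hd in (77.6,40,0,-30,-60):
    show(f'wheel {hd}',W,tilt(hd,35),[0,.5,-.1,-.6,-1,-1.5])
E
```

```text
td20 back300 err 0.0 [-0.49  0.79 -0.05 -1.14 -1.49 -2.27] elbow [ 365. -196.  590.] fend [ 609. -327.  282.] j5 [ 483. -335.  185.]
td20 back200 err 0.0 [-0.35  0.77 -0.11 -1.25 -1.39 -2.28] elbow [ 381. -138.  600.] fend [ 630. -229.  282.] j5 [ 504. -237.  185.]
td20 back100 err 0.0 [-0.2   0.76 -0.13 -1.36 -1.29 -2.29] elbow [392. -78. 604.] fend [ 650. -130.  284.] j5 [ 526. -139.  185.]
td20 back0 err 0.0 [-0.05  0.76 -0.11 -1.46 -1.2  -2.33] elbow [401. -18. 603.] fend [669. -30. 288.] j5 [547. -42. 185.]
td35 back300 err 0.0 [-0.39  0.66 -0.09 -1.   -1.28 -2.42] elbow [ 330. -137.  640.] fend [ 609. -253.  357.] j5 [ 491. -297.  259.]
td35 back200 err 0.0 [-0.24  0.64 -0.13 -1.09 -1.17 -2.46] elbow [337. -82. 649.] fend [ 626. -152.  361.] j5 [ 512. -200.  259.]
td35 back100 err 0.0 [-0.08  0.63 -0.13 -1.18 -1.07 -2.52] elbow [342. -26. 652.] fend [640. -49. 366.] j5 [ 534. -102.  259.]
td35 back0 err 0.0 [ 0.08  0.64 -0.1  -1.25 -0.97 -2.6 ] elbow [346.  29. 649.] fend [652.  55. 371.] j5 [555.  -4. 259.]
td50 back300 err 0.0 [-0.25  0.55 -0.15 -0.82 -1.07 -2.62] elbow [296.
[... 383 characters left out ...]
. 673.] fend [618. 163. 422.] j5 [567.  51. 320.]
wheel 77.6 err 0.0 [-0.74  0.91  0.53 -0.8  -1.74 -2.52] elbow [ 339. -310.  539.] fend [ 622. -570.  385.] j5 [ 516. -623.  279.]
wheel 40 err 0.0 [-0.84  0.71  0.12 -1.05 -1.23 -2.66] elbow [ 252. -283.  623.] fend [ 482. -541.  395.] j5 [ 372. -536.  279.]
wheel 0 err 0.0 [-0.85  0.53 -0.24 -1.52 -0.67 -2.63] elbow [ 195. -223.  682.] fend [ 391. -446.  393.] j5 [ 311. -368.  279.]
wheel -30 err 1.22 [-0.58  0.39 -0.7   2.05 -0.16 -0.47] elbow [ 185. -121.  719.] fend [ 346. -227.  353.] j5 [ 491. -234.  418.]
wheel -60 err 0.523 [-0.36  0.53 -0.81  2.05 -0.76 -1.17] elbow [ 273. -104.  684.] fend [ 363. -138.  282.] j5 [ 517. -118.  314.]
```

```bash
python3 - <<'E'
from h import *
from scipy.spatial.transform import Slerp
np.set_printoptions(precision=2,suppress=True)
s=arm.read_state();q=s['joints'];p0=np.array(s['position']);R0=R.from_quat(s['ee_rot'])
V=H+64*cx+88*cy;V[2]=78
hd=np.radians(72);d=np.array([np.cos(hd),np.sin(hd),0]);Rt=tilt(72,42)
G=V-190*d; G[2]=110; T=G+19*Rt[:,2];print('V',V,'T',T)
sl=Slerp([0,1],R.concatenate([R0,R.from_matrix(Rt)]))
out=[]
for k in np.linspace(0.1,1,10):
    p=p0+(T-p0)*k; q,er=ik(p,sl(k).as_matrix(),q); out.append((p,sl(k).as_matrix(),60)); print(p,q,round(er,3))
for r in rows(out): print(r)
E
```

```text
V [611.5 251.   78. ] T [557.15  83.73  97.29]
[409.2   22.5  158.47] [ 0.37  0.12 -0.52 -0.12 -0.94 -2.22] 0.0
[425.64  29.31 151.67] [ 0.29  0.18 -0.44 -0.23 -0.98 -2.24] 0.0
[442.08  36.11 144.87] [ 0.21  0.23 -0.37 -0.33 -1.02 -2.27] 0.0
[458.52  42.91 138.07] [ 0.14  0.28 -0.31 -0.43 -1.05 -2.31] 0.0
[474.96  49.72 131.28] [ 0.08  0.33 -0.27 -0.53 -1.07 -2.37] 0.0
[491.39  56.52 124.48] [ 0.02  0.36 -0.24 -0.63 -1.08 -2.42] 0.0
[507.83  63.32 117.68] [-0.03  0.4  -0.22 -0.73 -1.08 -2.48] 0.0
[524.27  70.13 110.88] [-0.08  0.43 -0.21 -0.83 -1.07 -2.54] 0.0
[540.71  76.93 104.08] [-0.12  0.46 -0.21 -0.93 -1.05 -2.6 ] 0.0
[557.15  83.73  97.29] [-0.15  0.48 -0.22 -1.04 -1.02 -2.65] 0.0
[0.98, 1.49, 0.68, 3.6, 4.0, 9.1, 60]
[1.95, 2.98, 1.36, 7.1, 8.1, 18.2, 60]
[2.93, 4.46, 2.04, 10.7, 12.1, 27.3, 60]
[3.9, 5.95, 2.72, 14.3, 16.2, 36.4, 60]
[4.88, 7.44, 3.4, 17.8, 20.2, 45.5, 60]
[5.85, 8.93, 4.08, 21.4, 24.3, 54.5, 60]
[6.83, 10.42, 4.76, 25.0, 28.3, 63.6, 60]
[7.8, 11.9, 5.44, 28.5, 32.4, 72.7, 60]
[8.78, 13.39, 6.12, 32.1, 36.4, 81.8, 60]
[9.75, 14.88, 6.8, 35.7, 40.5, 90.9, 60]
```

Do half of it first and check the model.

Call:
move_arm(targets=[[1,1.5,0.7,3.6,4.0,9.1,60],[2,3,1.4,7.1,8.1,18.2,60],[2.9,4.5,2,10.7,12.1,27.3,60],[3.9,6,2.7,14.3,16.2,36.4,60],[4.9,7.4,3.4,17.8,20.2,45.5,60],[4.9,7.4,3.4,17.8,20.2,45.5,60]])

```text
clock: 20.72
position: [475.0, 49.0, 130.2]
ee_rot: [0.934, 0.275, 0.035, -0.224]
contact_force: [0.1, -0.1, 0.3]
gripper_width: 65.2
```

```bash
python3 - <<'E'
from h import *
np.set_printoptions(precision=3,suppress=True)
s=arm.read_state();q=s['joints'];print(q,s['position']);p,Rm=fk(q);print(p,R.from_matrix(Rm).as_quat(),s['ee_rot'])
from scipy.optimize import least_squares
S=[([-9.20387462e-01,3.85551234e-01,6.60343712e-03,-5.08947079e-04,-1.19399759e+00,-2.58621817e-01],[238.453,-577.08,230.215]),([0.21757917,0.27486876,-0.09370082,-0.00268899,-1.20844831,-0.90595939],[566.3,-37.7,254.2]),([.459,.05,-.619,0,-.901,-2.217],[392.766,15.699,165.265]),(q,s['position'])]
f=lambda v:np.concatenate([fk(a,dict(d1=v[0],L2=v[1],L3=v[2],off=v[3],L6=v[4],s4=-1))[0]-b for a,b in S])
r=least_squares(f,[180,583,414,-159.5,338]);print(r.x,r.fun.reshape(-1,3))
print(door_angle())
E
```

```text
[ 0.116  0.312 -0.275 -0.531 -1.058 -2.403] [475.047  48.996 130.215]
[471.813  66.783 135.126] [ 0.934  0.275  0.035 -0.224] [ 0.934  0.275  0.035 -0.224]
[ 160.012  565.457  421.588 -159.843  297.811] [[-0.027 -0.035 -0.105]
 [-0.056 -0.05  -0.054]
 [ 0.082  0.151  0.217]
 [-0.02   0.01  -0.058]]
(628, np.float64(1.3825325704048876), np.float64(1.59067147996855))
```

```bash
sed -i "s/^PAR=.*/PAR=dict(d1=160.,L2=565.5,L3=421.6,off=-159.84,L6=297.8,s4=-1)/" h.py; python3 - <<'E'
from h import *
from scipy.spatial.transform import Slerp
np.set_printoptions(precision=2,suppress=True)
im,d=arm.get_image("side");a=cv2.resize(im[30:230,180:330],None,fx=2.5,fy=2.5)
im,d=arm.get_image("top");b=cv2.resize(im[70:270,60:260],None,fx=2.5,fy=2.5);cv2.imwrite("pics/m.png",np.hstack([a[:500],b[:500]])[:, :800] if 0 else cv2.resize(np.hstack([a[:500],b[:500]]),(800,457)))
s=arm.read_state();q=s['joints'];p0=np.array(s['position']);R0=R.from_quat(s['ee_rot'])
V=H+64*cx+88*cy;V[2]=78
e=lambda a,t:R.from_euler(a,t).as_matrix()
P=PAR
for hd,td in [(77.6,35),(72,35),(72,42),(68,42),(72,45)]:
    h=np.radians(hd);dd=np.array([np.cos(h),np.sin(h),0]);Rt=tilt(hd,td)
    for back in (250,100,0):
        x,er=ik(V-back*dd+19*Rt[:,2],Rt,[-.1,.5,-.2,-1,-1,-2.6])
        th=x[1]-x[2];B=e('z',x[0]);Rf=B@e('y',th)
        f=np.array([0,0,P['d1']])+B@np.array([P['L2']*np.sin(x[1]),0,P['L2']*np.cos(x[1])])+Rf@np.array([P['L3'],0,0])
        j5=f+Rf@e('x',-x[3])@np.array([0,P['off'],0])
        print(hd,td,back,x,round(er,3),'fend',f,'j5',j5)
E
```

```text
77.6 35 250 [-0.26  0.61 -0.11 -1.07 -1.21 -2.49] 0.0 fend [ 618.55 -165.44  342.4 ] j5 [ 508.77 -216.22  237.91]
77.6 35 100 [-0.02  0.6  -0.11 -1.18 -1.05 -2.59] 0.0 fend [638.97 -11.07 349.76] j5 [540.98 -69.72 237.91]
77.6 35 0 [ 0.14  0.62 -0.06 -1.24 -0.95 -2.68] 0.0 fend [649.14  93.09 355.35] j5 [562.45  27.95 237.91]
72 35 250 [-0.28  0.57 -0.21 -1.13 -1.13 -2.47] 0.0 fend [ 580.14 -166.17  340.65] j5 [ 463.67 -203.96  237.91]
72 35 100 [-0.02  0.57 -0.18 -1.25 -0.97 -2.59] 0.0 fend [614.3  -13.3  349.13] j5 [510.02 -61.3  237.91]
72 35 0 [ 0.14  0.6  -0.11 -1.3  -0.87 -2.69] 0.0 fend [633.3   90.34 355.47] j5 [540.92  33.8  237.91]
72 42 250 [-0.21  0.52 -0.22 -1.03 -1.04 -2.59] 0.0 fend [ 578.14 -123.15  365.66] j5 [ 470.22 -183.81  264.55]
72 42 100 [ 0.06  0.53 -0.18 -1.12 -0.88 -2.74] 0.0 fend [606.02  33.43 374.03] j5 [516.57 -41.15 264.55]
72 42 0 [ 0.22  0.56 -0.1  -1.14 -0.78 -2.87] 0.0 fend [619.71 138.9  379.07] j5 [547.47  53.96 264.55]
68 42 250 [-0.21  0.49 -0.29 -1.08 -0.98 -2.58] 0.0 fend [ 552.55 -120.34  365.4 ] j5 [ 440.23 -172.89  264.55]
68 42 100 [ 0.06  0.51 -0.22 -1.16 -0.82 -2.75] 0.0 fend [589.81  35.15 374.42] j5 [496.42 -33.82 264.55]
68 42 0 [ 0.23  0.55 -0.12 -1.17 -0.72 -2.89] 0.0 fend [609.2  140.27 379.68] j5 [533.88  58.9  264.55]
72 45 250 [-0.18  0.5  -0.23 -0.99 -1.   -2.64] 0.0 fend [ 576.51 -103.32  374.49] j5 [ 473.32 -174.25  275.14]
72 45 100 [ 0.09  0.52 -0.18 -1.06 -0.84 -2.82] 0.0 fend [601.22  54.56 382.28] j5 [519.67 -31.59 275.14]
72 45 0 [ 0.26  0.55 -0.1  -1.06 -0.75 -2.96] 0.0 fend [612.42 160.3  386.3 ] j5 [550.58  63.51 275.14]
```

View pics/m.png

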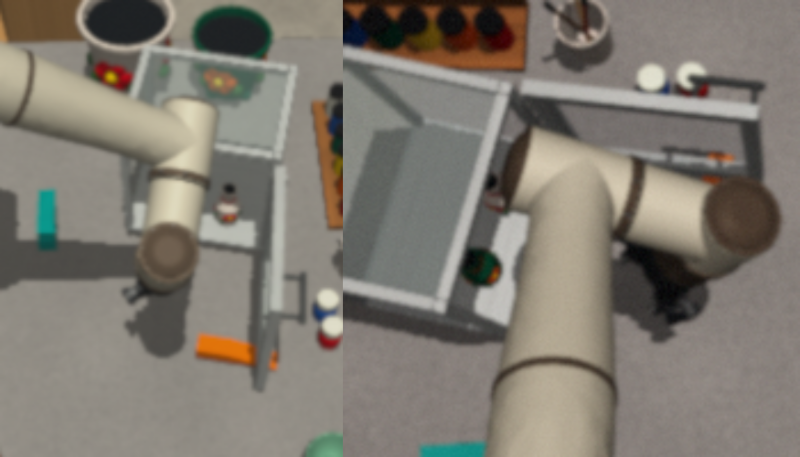

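```bash
python3 - <<'E'
from h import *
from scipy.spatial.transform import Slerp
np.set_printoptions(precision=2,suppress=True)
s=arm.read_state();q=s['joints'];p0=np.array(s['position']);R0=R.from_quat(s['ee_rot'])
V=H+64*cx+88*cy;V[2]=78
hd=np.radians(72);d=np.array([np.cos(hd),np.sin(hd),0]);Rt=tilt(72,44)
G=V-180*d; G[2]=100; T=G+19*Rt[:,2];print('V',V,'T',T)
sl=Slerp([0,1],R.concatenate([R0,R.from_matrix(Rt)]))
out=[]
for k in np.linspace(1/6,1,6):
    p=p0+(T-p0)*k; q,er=ik(p,sl(k).as_matrix(),q); out.append((p,sl(k).as_matrix(),60)); print(p,q,round(er,3))
for r in rows(out): print(r)
E
```

```text
V [611.5 251.   78. ] T [560.1   92.81  86.8 ]
[488.42  57.17 124.1 ] [ 0.08  0.34 -0.25 -0.61 -1.06 -2.46] 0.0
[502.75  64.3  116.64] [ 0.05  0.37 -0.23 -0.69 -1.05 -2.52] 0.0
[517.09  71.43 109.18] [ 0.02  0.4  -0.22 -0.77 -1.04 -2.58] 0.0
[531.43  78.56 101.72] [-0.01  0.42 -0.21 -0.85 -1.01 -2.64] 0.0
[545.76  85.68  94.26] [-0.04  0.45 -0.21 -0.93 -0.99 -2.7 ] 0.0
[560.1   92.81  86.8 ] [-0.06  0.47 -0.21 -1.02 -0.95 -2.75] 0.0
[1.43, 0.53, 0.9, 2.7, 3.2, 7.6, 60]
[2.85, 1.06, 1.8, 5.4, 6.5, 15.3, 60]
[4.28, 1.59, 2.69, 8.0, 9.7, 22.9, 60]
[5.7, 2.12, 3.59, 10.7, 13.0, 30.6, 60]
[7.13, 2.65, 4.49, 13.4, 16.2, 38.2, 60]
[8.56, 3.17, 5.39, 16.1, 19.5, 45.9, 60]
```

Call:
move_arm(targets=[[1.4,0.5,0.9,2.7,3.2,7.6,60],[2.9,1.1,1.8,5.4,6.5,15.3,60],[4.3,1.6,2.7,8.0,9.7,22.9,60],[5.7,2.1,3.6,10.7,13.0,30.6,60],[7.1,2.7,4.5,13.4,16.2,38.2,60],[8.6,3.2,5.4,16.1,19.5,45.9,60],[8.6,3.2,5.4,16.1,19.5,45.9,60]])

```text
clock: 21.75
position: [560.1, 93.1, 86.1]
ee_rot: [0.909, -0.144, 0.06, -0.386]
contact_force: [0.3, -0.3, 1.4]
gripper_width: 65.5
```

```bash
python3 - <<'E'
from h import *
np.set_printoptions(precision=1,suppress=True)
s=arm.read_state();print(s['position'],s['joints'],s['contact_force'])
im,d=arm.get_image("wrist");cv2.imwrite("pics/n_wrist.png",im);np.savez('n.npz',im=im,d=d)
for t in ['vase_mid','vase','twin']: print(t,[(round(r['score'],2),[int(x) for x in r['uv']]) for r in arm.tip_of(t,'wrist')])
P=cloud('wrist',d,s);q=P-H;a=q@cx;b=q@cy
m=(d>0)&(P[...,2]>50)&(P[...,2]<140)&(a>25)&(a<200)
for lo,hi in [(40,140),(140,245)]:
    k=m&(b>lo)&(b<hi);print(k.sum())
    for z0,z1 in [(50,88),(104,118)]:
        kk=k&(P[...,2]>z0)&(P[...,2]<z1)
        if kk.sum()>5:
            xy=P[kk][:,:2]; print(z0,len(xy),xy.min(0),xy.max(0),'a',np.percentile(a[kk],[1,50,99]),'b',np.percentile(b[kk],[1,50,99]))
            from scipy.optimize import least_squares
            Rr=24 if z0<60 else 11.5
            r=least_squares(lambda c:np.hypot(*(xy-c).T)-Rr,xy.mean(0)+20*cx[:2],loss='soft_l1');print('circ',r.x,np.abs(r.fun).mean())
E
```

```text
[560.1  93.1  86.1] [-0.1  0.5 -0.2 -1.  -1.  -2.7] [ 0.3 -0.3  1.4]
vase_mid [(0.86, [253, 46])]
vase []
twin [(0.97, [134, 99])]
5050
50 2279 [585.2 227.5] [639.2 269.3] a [42.5 47.6 69.6] b [ 66.1  91.5 113.8]
circ [612.3 255.4] 0.7598623515318088
104 690 [598.5 241.9] [625.3 263.8] a [55.5 58.7 69.4] b [ 75.7  89.6 100.9]
circ [612.1 255.3] 0.6210324402434473
6133
50 2570 [482.  249.3] [533.9 285.8] a [41.1 46.8 72.1] b [170.2 187.7 215.3]
circ [506.8 277.6] 0.7898146232415758
104 793 [494.1 263.5] [519.8 283.3] a [54.2 57.7 71.9] b [183.4 191.7 206.4]
circ [509.8 257.6] 3.3292123008869874
```

View pics/n_wrist.png

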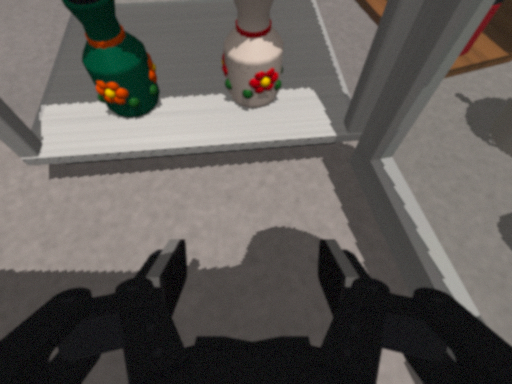

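```bash
python3 - <<'E'
from h import *
s=arm.read_state();Rm=R.from_quat(s['ee_rot']).as_matrix();V=np.array([612.2,255.3,78]);T=V+24*Rm[:,2];print(T)
p0=s['position']
for k in (.7,1): print(rows([(p0+(T-p0)*k,tilt(72,44),60)]), ik(p0+(T-p0)*k,tilt(72,44),s['joints']))
E
```

```text
[617.55757783 271.729817    61.34594725]
[[-0.1, -7.79, 10.7, -0.1, -0.0, 0.0, 60]] (array([ 0.1677308 ,  0.52980187, -0.13828718, -1.08227178, -0.80648697,
       -2.87108742]), np.float64(1.1368683772161603e-15))
[[-0.15, -11.13, 15.29, -0.1, -0.0, 0.0, 60]] (array([ 0.25563069,  0.56503422, -0.09019433, -1.09207788, -0.75104971,
       -2.93318629]), np.float64(2.218399008413961e-12))
```

Call:
move_arm(targets=[[0,-1.6,2.2,0,0,0,60],[0,-3.2,4.4,0,0,0,60],[0,-4.8,6.6,0,0,0,60],[-0.1,-6.4,8.8,0,0,0,60],[-0.1,-7.8,10.7,0,0,0,60],[-0.1,-7.8,10.7,0,0,0,60]])

```text
clock: 22.7
position: [600.9, 219.4, 68.9]
ee_rot: [0.909, -0.143, 0.061, -0.387]
contact_force: [-0.1, -0.6, -0.0]
gripper_width: 65.5
```

```bash
python3 - <<'E'
from h import *
np.set_printoptions(precision=1,suppress=True)
s=arm.read_state();print(s['position'],s['contact_force'])
im,d=arm.get_image("wrist");cv2.imwrite("pics/o_wrist.png",im)
im,d=arm.get_image("side");cv2.imwrite("pics/o_side.png",cv2.resize(im[30:230,180:380],None,fx=3,fy=3))
E
```

```text
[600.9 219.4  68.9] [-0.1 -0.6 -0. ]
```

View pics/o_wrist.png

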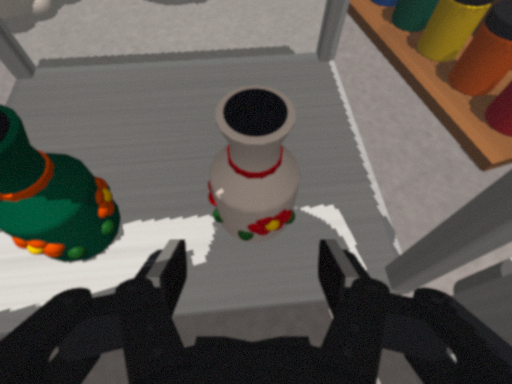

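View pics/o_side.png

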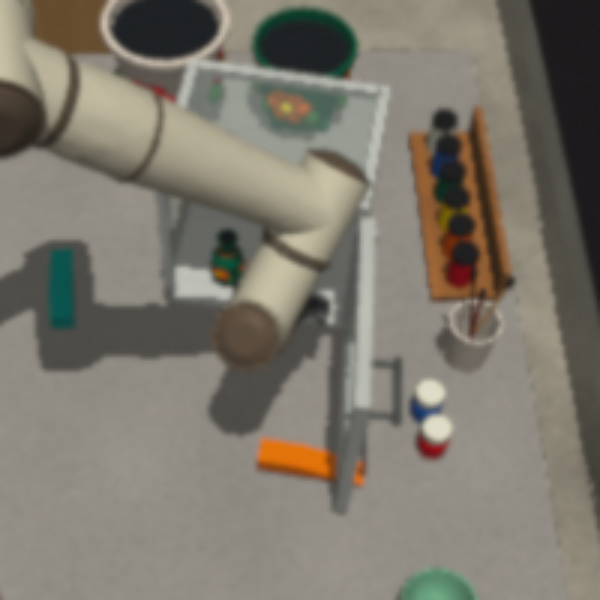

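Call:
move_arm(targets=[[0,-1.2,1.6,0,0,0,60],[0,-2.3,3.2,0,0,0,60],[0,-3.4,4.7,0,0,0,60],[0,-3.4,4.7,0,0,0,60]])

```text
clock: 23.3
position: [618.9, 274.1, 59.9]
ee_rot: [0.909, -0.145, 0.061, -0.387]
contact_force: [-1.3, -1.1, -0.2]
gripper_width: 65.8
```

```bash
python3 - <<'E'
from h import *
np.set_printoptions(precision=1,suppress=True)
s=arm.read_state();print(s['position'],s['contact_force'])
im,d=arm.get_image("wrist");cv2.imwrite("pics/p_wrist.png",im)
E
```

```text
[618.9 274.1  59.9] [-1.3 -1.1 -0.2]
```

View pics/p_wrist.png

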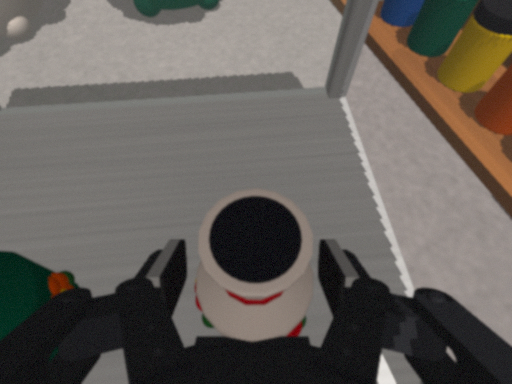

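Call:
move_arm(targets=[[0,0,0,0,0,0,130],[0,0,0,0,0,0,200],[0,0,0,0,0,0,255],[0,0,0,0,0,0,255]])

```text
clock: 23.85
position: [619.1, 271.8, 60.4]
ee_rot: [0.909, -0.146, 0.061, -0.387]
contact_force: [-0.4, -0.7, 1.0]
gripper_width: 46.7
```

```bash
python3 - <<'E'
from h import *
np.set_printoptions(precision=2,suppress=True)
s=arm.read_state();print(s['position'],s['contact_force'],s['gripper_width'])
im,d=arm.get_image("wrist");cv2.imwrite("pics/q_wrist.png",im)
Rm=R.from_quat(s['ee_rot']).as_matrix();p=np.array(s['position'])
for dz in [(0,0,25),(0,0,45)]: print(rows([(p+np.array(dz),Rm,255)]))
d72=np.array([np.cos(np.radians(72)),np.sin(np.radians(72)),0])
for b in (60,120,180,240): 
    t=p+[0,0,40]-b*d72; print(b,t,rows([(t,Rm,255)]),ik(t,Rm,s['joints'])[0])
E
```

```text
[619.13 271.83  60.42] [-0.39 -0.65  0.97] 46.66599144747488
[[-0.0, -1.8, -1.74, -0.0, -0.0, 0.0, 255]]
[[-0.01, -3.24, -3.12, -0.0, -0.0, 0.0, 255]]
60 [600.58 214.77 100.42] [[0.02, 1.28, -7.1, -0.0, -0.0, 0.0, 255]] [ 0.17  0.48 -0.13 -1.04 -0.83 -2.94]
120 [582.04 157.7  100.42] [[0.04, 5.45, -11.42, -0.0, -0.0, 0.0, 255]] [ 0.07  0.46 -0.17 -1.03 -0.89 -2.86]
180 [563.5  100.64 100.42] [[0.06, 9.61, -15.74, -0.0, -0.0, 0.0, 255]] [-0.04  0.45 -0.2  -1.01 -0.96 -2.79]
240 [544.96  43.58 100.42] [[0.08, 13.77, -20.07, -0.0, -0.0, 0.0, 255]] [-0.15  0.45 -0.21 -0.98 -1.02 -2.72]
```

View pics/q_wrist.png

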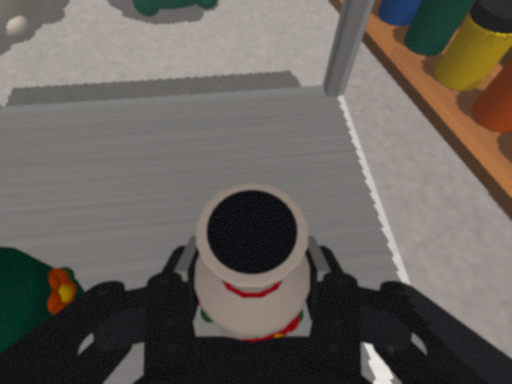

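Call:
move_arm(targets=[[0,-0.7,-0.7,0,0,0,255],[0,-1.8,-1.7,0,0,0,255],[0,-2.9,-2.8,0,0,0,255],[0,-1.5,-4.3,0,0,0,255],[0,1.3,-7.1,0,0,0,255],[0,4.0,-10,0,0,0,255],[0,6.8,-12.9,0,0,0,255],[0,9.6,-15.7,0,0,0,255],[0.1,11.7,-17.9,0,0,0,255],[0.1,13.8,-20.1,0,0,0,255],[0.1,13.8,-20.1,0,0,0,255]])

```text
clock: 25.28
position: [544.2, 41.0, 100.2]
ee_rot: [0.908, -0.147, 0.062, -0.386]
contact_force: [-0.1, -0.0, -1.9]
gripper_width: 46.5
```

```bash
python3 - <<'E'
from h import *
np.set_printoptions(precision=2,suppress=True)
s=arm.read_state();print(s['position'],s['contact_force'],s['gripper_width'],s['joints'])
im,d=arm.get_image("wrist");cv2.imwrite("pics/r_wrist.png",cv2.resize(im,None,fx=.8,fy=.8))
im,d=arm.get_image("side");a=cv2.resize(im[30:280,150:350],None,fx=2,fy=2)
im,d=arm.get_image("top");cv2.imwrite("pics/r_top.png",cv2.resize(im[60:300,60:400],None,fx=2,fy=2));cv2.imwrite("pics/r_side.png",a)
for n in('top','side'): print(n,[(round(r['score'],2),[round(x,1) for x in r['uv']],onz(cam(n),[r['uv']],60)) for r in arm.tip_of('wheel_mid',n)])
E
```

```text
[544.2   40.97 100.15] [-0.09 -0.03 -1.89] 46.54547890063607 [-0.15  0.45 -0.21 -0.98 -1.02 -2.72]
top [(0.82, [323.0, 169.1], array([[ 572.27, -365.58,   60.  ]]))]
side [(0.79, [276.0, 260.6], array([[ 569.63, -377.38,   60.  ]]))]
```

View pics/r_side.png

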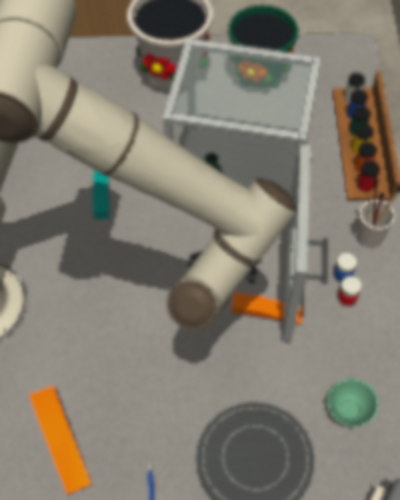

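View pics/r_top.png

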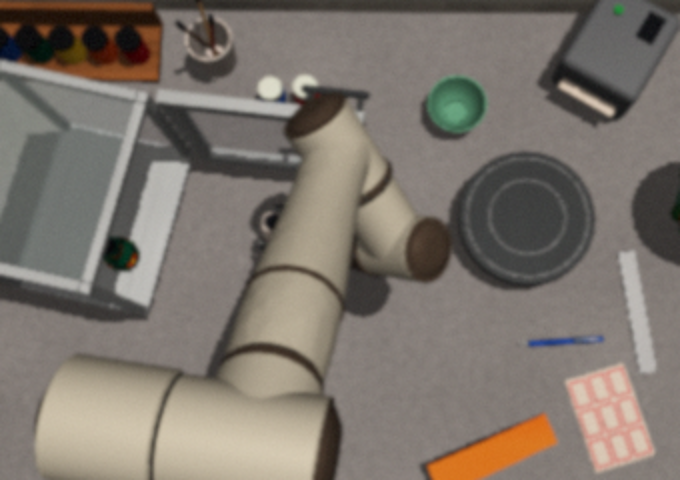

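View pics/r_wrist.png

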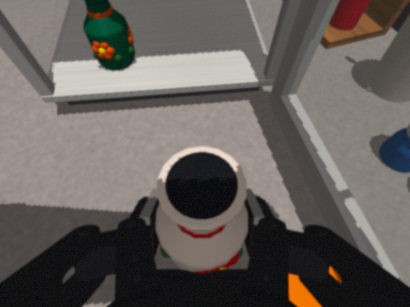

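```bash
python3 - <<'E'
from h import *
np.set_printoptions(precision=2,suppress=True)
for n in('top','side'):
    im,d=arm.get_image(n);P=cloud(n,d)
    m=(d>0)&(abs(P[...,2]-60)<8)&(np.hypot(P[...,0]-572,P[...,1]+370)<140)
    pts=P[m][:,:2].astype(np.float32);c,r=cv2.minEnclosingCircle(pts);rr=cv2.minAreaRect(pts);print(n,m.sum(),c,r,rr,np.median(P[m][:,2]),pts.mean(0))
s=arm.read_state();q=s['joints'];p0=np.array(s['position'])
W=np.array([572,-370.]);off=np.array([-6.9,-16.5,-20.4])
for hd in (72,60,45,30):
    r=R.from_euler('z',np.radians(hd-72)).as_matrix();T=np.array([W[0],W[1],61])-r@off
    for up in (60,0):
        x,e=ik(T+[0,0,up],tilt(hd,44),[-.8,.7,.1,-1,-1.2,-2.6]);print(hd,up,T,x,round(e,3))
E
```

```text
top 3580 (575.789794921875, -364.8269348144531) 111.07553100585938 ((574.6009521484375, -365.4806213378906), (217.1387939453125, 218.81365966796875), 0.545306921005249) 61.90902223031583 [ 573.56 -365.01]
side 2644 (573.0588989257812, -368.53436279296875) 109.97099304199219 ((573.3880004882812, -369.02069091796875), (216.0862579345703, 216.10606384277344), 53.625579833984375) 58.85313821928514 [ 572.86 -372.14]
72 60 [ 578.9 -353.5   81.4] [-0.67  0.74  0.43 -0.74 -1.6  -2.67] 0.0
72 0 [ 578.9 -353.5   81.4] [-0.67  0.8   0.39 -0.74 -1.52 -2.61] 0.0
60 60 [ 582.18 -355.3    81.4 ] [-0.69  0.68  0.33 -0.8  -1.45 -2.77] 0.0
60 0 [ 582.18 -355.3    81.4 ] [-0.7   0.74  0.29 -0.81 -1.38 -2.7 ] 0.0
45 60 [ 585.64 -358.43   81.4 ] [-0.71  0.6   0.2  -0.86 -1.24 -2.89] 0.0
45 0 [ 585.64 -358.43   81.4 ] [-0.71  0.68  0.17 -0.89 -1.18 -2.8 ] 0.0
30 60 [ 588.17 -362.36   81.4 ] [-0.7   0.53  0.08 -0.92 -1.02 -3.02] 0.0
30 0 [ 588.17 -362.36   81.4 ] [-0.72  0.61  0.05 -0.97 -0.97 -2.91] 0.0
```

```bash
python3 - <<'E'
from h import *
np.set_printoptions(precision=2,suppress=True)
s=arm.read_state();q=s['joints'];p0=np.array(s['position']);h0=72
T=np.array([583.7,-352.3,130.]);out=[]
for k in np.linspace(1/12,1,12):
    p=p0+(T-p0)*k;p[2]=min(100+60*k*2,130); Rt=tilt(72-12*k,44);q,e=ik(p,Rt,q);out.append((p,Rt,255))
    if e>.01 or k>.9:print(p,q,e)
for r in rows(out):print([round(x,1) for x in r],end=',\n')
E
```

```text
[ 580.47 -319.26  130.  ] [-0.66  0.65  0.25 -0.81 -1.4  -2.75] 4.263256414560601e-15
[ 583.7 -352.3  130. ] [-0.69  0.69  0.32 -0.8  -1.43 -2.76] 9.094947017729283e-15
[1.3, 1.4, -2.9, -0.1, 0.7, 0.6, 255],
[2.7, 2.8, -5.8, -0.1, 1.4, 1.3, 255],
[4.0, 4.2, -8.6, -0.1, 2.1, 1.9, 255],
[5.3, 6.3, -10.8, -0.1, 2.8, 2.6, 255],
[6.7, 8.4, -13.0, -0.1, 3.6, 3.3, 255],
[8.0, 10.5, -15.2, -0.1, 4.3, 4.0, 255],
[9.3, 12.6, -17.4, -0.1, 5.0, 4.7, 255],
[10.7, 14.7, -19.6, -0.1, 5.7, 5.4, 255],
[12.0, 16.8, -21.8, -0.1, 6.4, 6.1, 255],
[13.3, 18.9, -24.0, -0.1, 7.2, 6.8, 255],
[14.7, 21.0, -26.2, -0.1, 7.9, 7.5, 255],
[16.0, 23.1, -28.4, -0.1, 8.6, 8.2, 255],
```

Call:
move_arm(targets=[[1.3,1.4,-2.9,0,0.7,0.6,255],[2.7,2.8,-5.8,0,1.4,1.3,255],[4.0,4.2,-8.6,0,2.1,1.9,255],[5.3,6.3,-10.8,0,2.8,2.6,255],[6.7,8.4,-13,0,3.6,3.3,255],[8,10.5,-15.2,0,4.3,4,255],[9.3,12.6,-17.4,0,5,4.7,255],[10.7,14.7,-19.6,0,5.7,5.4,255],[12,16.8,-21.8,0,6.4,6.1,255],[13.3,18.9,-24,0,7.2,6.8,255],[14.7,21,-26.2,0,7.9,7.5,255],[16,23.1,-28.4,0,8.6,8.2,255],[16,23.1,-28.4,0,8.6,8.2,255],[16,23.1,-28.4,0,8.6,8.2,255]])

```text
clock: 27.38
position: [583.4, -352.1, 130.2]
ee_rot: [0.889, -0.239, 0.101, -0.379]
contact_force: [-0.3, 0.3, -1.7]
gripper_width: 46.3
```

```bash
python3 - <<'E'
from h import *
np.set_printoptions(precision=2,suppress=True)
s=arm.read_state();print(s['position'],s['contact_force'],s['gripper_width'],s['joints'])
print(door_angle())
im,d=arm.get_image("wrist");cv2.imwrite("pics/s_wrist.png",cv2.resize(im,None,fx=.8,fy=.8))
im,d=arm.get_image("side");cv2.imwrite("pics/s_side.png",cv2.resize(im[80:330,180:380],None,fx=2.3,fy=2.3))
P=cloud('side',d)
m=(d>0)&(np.hypot(P[...,0]-573,P[...,1]+367)<45)&(P[...,2]>80)&(P[...,2]<200);print(m.sum(),P[m].min(0),P[m].max(0))
T=np.array([583.7,-352.3,0]);
for z in (90,82.5,81): print(rows([((T[0],T[1],z),tilt(60,44),255)]))
E
```

```text
[ 583.38 -352.1   130.18] [-0.29  0.26 -1.73] 46.338008061352134 [-0.69  0.69  0.32 -0.8  -1.43 -2.76]
(583, np.float64(1.6823822671689244), np.float64(1.6833966140656647))Traceback (most recent call last):
  File "<stdin>", line 8, in <module>
    return umr_minimum(a, axis, None, out, keepdims, initial, where)
ValueError: zero-size array to reduction operation minimum which has no identity
```

View pics/s_wrist.png

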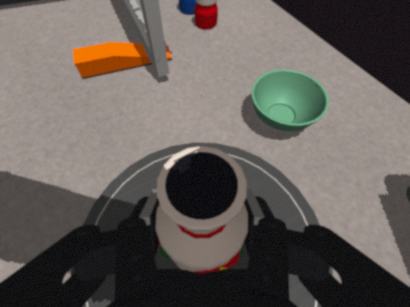

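View pics/s_side.png

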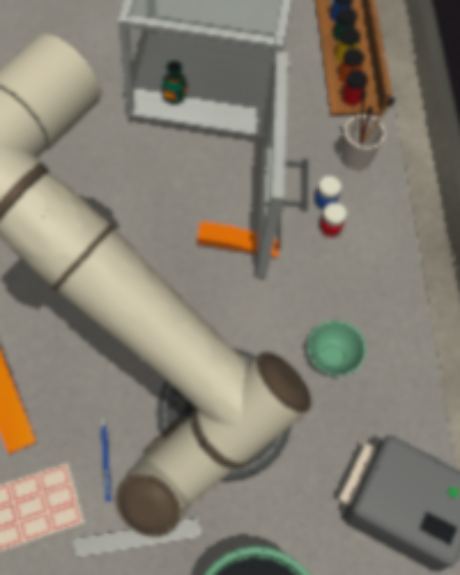

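Call:
move_arm(targets=[[0,0.9,0.9,0,0,0,255],[0,1.8,1.7,0,0,0,255],[0,2.5,2.4,0,0,0,255],[0,3.0,2.9,0,0,0,255],[0,3.3,3.1,0,0,0,255],[0,3.3,3.2,0,0,0,255],[0,3.3,3.2,0,0,0,255]])

```text
clock: 28.4
position: [583.5, -353.0, 85.0]
ee_rot: [0.889, -0.239, 0.102, -0.378]
contact_force: [-0.3, -0.1, -0.4]
gripper_width: 46.5
```

Call:
move_arm(targets=[[0,0.07,0.07,0,0,0,255],[0,0.07,0.07,0,0,0,255]])

```text
clock: 28.65
position: [583.4, -352.9, 83.8]
ee_rot: [0.889, -0.239, 0.101, -0.378]
contact_force: [0.3, -0.2, -1.0]
gripper_width: 46.6
```

Call:
move_arm(targets=[[0,0.1,0.1,0,0,0,255],[0,0.1,0.1,0,0,0,255],[0,0.1,0.1,0,0,0,255]])

```text
clock: 29.02
position: [583.3, -352.9, 82.2]
ee_rot: [0.889, -0.239, 0.101, -0.378]
contact_force: [0.4, 0.1, -1.3]
gripper_width: 46.8
```

Call:
move_arm(targets=[[0,0.1,0.1,0,0,0,255],[0,0.1,0.1,0,0,0,255],[0,0.1,0.1,0,0,0,255]])

```text
clock: 29.4
position: [583.3, -352.9, 80.8]
ee_rot: [0.889, -0.239, 0.101, -0.378]
contact_force: [0.2, -0.5, -1.0]
gripper_width: 46.8
```

Call:
move_arm(targets=[[0,0.1,0.1,0,0,0,255],[0,0.1,0.1,0,0,0,255],[0,0.1,0.1,0,0,0,255]])

```text
clock: 29.78
position: [583.5, -352.9, 80.4]
ee_rot: [0.889, -0.238, 0.102, -0.378]
contact_force: [-1.4, -0.1, 5.0]
gripper_width: 46.2
```

Call:
move_arm(targets=[[0,-0.05,-0.05,0,0,0,255],[0,-0.05,-0.05,0,0,0,100],[0,-0.05,-0.05,0,0,0,70],[0,-0.05,-0.05,0,0,0,50],[0,-0.05,-0.05,0,0,0,50]])

```text
clock: 30.4
position: [583.3, -352.8, 79.8]
ee_rot: [0.889, -0.239, 0.101, -0.378]
contact_force: [0.5, -0.2, 0.8]
gripper_width: 68.6
```

```bash
python3 - <<'E'
from h import *
np.set_printoptions(precision=2,suppress=True)
s=arm.read_state();print(s['position'],s['contact_force'],s['gripper_width'])
im,d=arm.get_image("wrist");cv2.imwrite("pics/t_wrist.png",im)
Rm=R.from_quat(s['ee_rot']).as_matrix();p=np.array(s['position']);h=np.radians(60);dd=np.array([np.cos(h),np.sin(h),0])
for b,u in ((30,5),(80,40),(150,120)):
    t=p-b*dd+[0,0,u];print(rows([(t,Rm,50)]),ik(t,Rm,s['joints']))
E
```

```text
[ 583.34 -352.82   79.81] [ 0.47 -0.23  0.83] 68.6027998151148
[[0.0, 1.73, -2.5, 0.0, -0.0, 0.0, 50]] (array([-0.73,  0.75,  0.32, -0.8 , -1.41, -2.69]), np.float64(1.2789769243681803e-15))
[[0.0, 2.67, -8.53, 0.0, -0.0, 0.0, 50]] (array([-0.79,  0.74,  0.39, -0.77, -1.51, -2.7 ]), np.float64(2.8432168619474397e-10))
[[0.01, 1.77, -19.12, 0.0, -0.0, 0.0, 50]] (array([-0.88,  0.72,  0.55, -0.75, -1.7 , -2.77]), np.float64(2.2384597286873032e-10))
```

View pics/t_wrist.png

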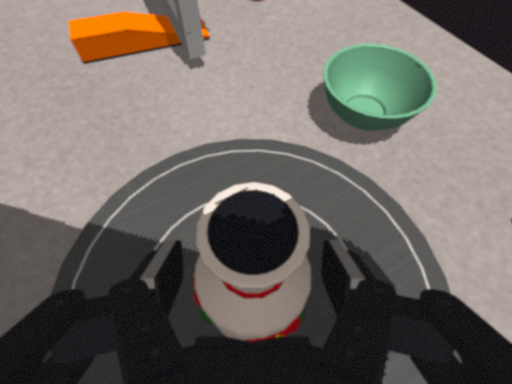

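Call:
move_arm(targets=[[0,0,-1.5,0,0,0,50],[0,0,-3,0,0,0,50],[0,0,-5,0,0,0,50],[0,0,-8,0,0,0,50],[0,0,-12,0,0,0,50],[0,0,-17,0,0,0,50],[0,0,-17,0,0,0,50],[0,0,-17,0,0,0,50]])

```text
clock: 31.45
position: [521.6, -459.1, 198.3]
ee_rot: [0.889, -0.239, 0.102, -0.378]
contact_force: [-0.4, -0.3, -0.9]
gripper_width: 68.7
```

```bash
python3 - <<'E'
from h import *
np.set_printoptions(precision=2,suppress=True)
s=arm.read_state();print(s['position'],s['contact_force'],s['joint_vel'])
im,d=arm.get_image("wrist");cv2.imwrite("pics/u_wrist.png",im)
P=cloud('wrist',d,s)
from scipy.optimize import least_squares
for z0,z1,r0 in [(72,106,24),(124,136,11.5)]:
    m=(d>0)&(np.hypot(P[...,0]-573,P[...,1]+367)<60)&(P[...,2]>z0)&(P[...,2]<z1);xy=P[m][:,:2]
    if len(xy)>20:
        r=least_squares(lambda c:np.hypot(*(xy-c).T)-r0,xy.mean(0)+[8,14],loss='soft_l1');print(len(xy),r.x,np.abs(r.fun).mean())
m=(d>0)&(np.hypot(P[...,0]-573,P[...,1]+367)<40)&(P[...,2]>60);print('top z',np.percentile(P[m][:,2],99))
m=(d>0)&(abs(P[...,2]-60)<6)&(np.hypot(P[...,0]-573,P[...,1]+367)<140);pts=P[m][:,:2].astype(np.float32);print('wheel',cv2.minEnclosingCircle(pts))
print(door_angle())
im,d=arm.get_image("side");cv2.imwrite("pics/u_side.png",cv2.resize(im[80:330,180:380],None,fx=2.3,fy=2.3))
im,d=arm.get_image("top");cv2.imwrite("pics/u_top.png",cv2.resize(im[60:300,60:400],None,fx=2,fy=2))
for t in ['vase','wheel_mid']:
    for n in('top','side'): print(t,n,[(round(r['score'],2),onz(cam(n),[r['uv']],60)) for r in arm.tip_of(t,n)])
E
```

```text
[ 521.61 -459.05  198.31] [-0.36 -0.29 -0.93] [ 0.02  0.02 -0.03 -0.    0.    0.  ]
797 [ 572.64 -367.21] 0.7633650391789185
260 [ 572.32 -367.41] 0.5601236859172584
top z 151.36591798612542
wheel ((573.4740600585938, -364.1045837402344), 110.06623840332031)
(583, np.float64(1.682874829042357), np.float64(1.6832672822046202))
vase top [(0.74, array([[ 571.34, -373.88,   60.  ]]))]
vase side [(0.53, array([[ 578.24, -374.97,   60.  ]]))]
wheel_mid top [(0.57, array([[ 573.25, -365.92,   60.  ]]))]
wheel_mid side [(0.79, array([[ 570.53, -381.55,   60.  ]]))]
```

View pics/u_wrist.png

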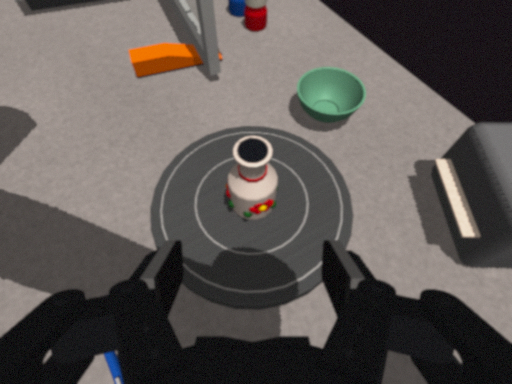

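View pics/u_side.png

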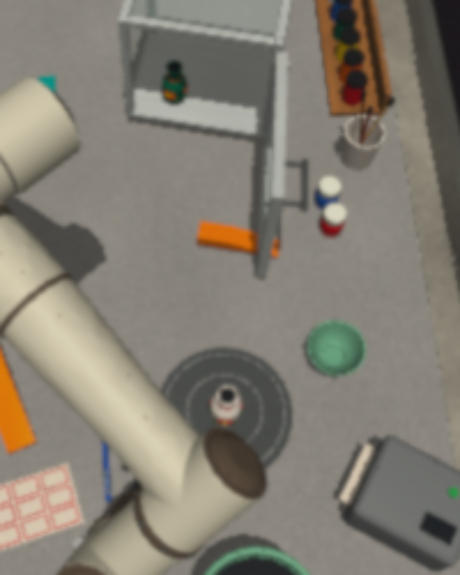

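View pics/u_top.png

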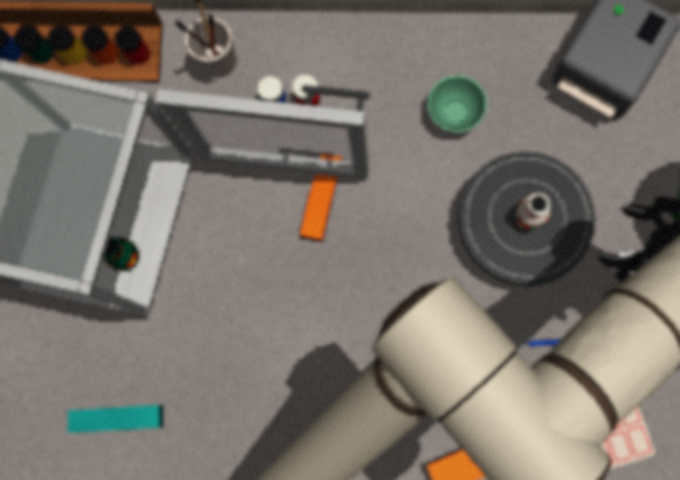

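Call:
move_arm(targets=[[0,0,0,0,0,0,50],[0,0,0,0,0,0,50],[0,0,0,0,0,0,50]])

```text
clock: 32.22
position: [522.1, -458.9, 198.0]
ee_rot: [0.889, -0.239, 0.101, -0.378]
contact_force: [-0.5, -0.9, 0.7]
gripper_width: 68.7
```

```bash
python3 - <<'E'
from h import *
s=arm.read_state();print(s['contact_force'],abs(s['joint_vel']).max(),door_angle());arm.job_done()
E
```

```text
[-0.49992835 -0.90883311  0.71138058] 0.002505559714733874 (575, np.float64(1.6834302290789573), np.float64(1.6835304434742908))
the job is handed in; nothing more can be done
```

I opened the door by its handle and pushed the smaller orange wedge under it. I then lifted the white vase out through the doorway and stood it on the banding wheel. The job was handed in at about 32 s of the 72 s allowed, and no verdict is reported.

**Last checks:**
- **Door:** it stands at about 1.68 rad (96°). The reading hardly changed over the last 13 s, apart from one taken while the arm blocked the view. I could not measure the wedge–door contact force directly.
- **White vase:** it is upright, and the wrist depth fit put its axis about 1–3 mm from the wheel's middle.
- **Green vase and other things on the bench:** they look undisturbed in the pictures. I did not re-measure their positions.
- **Arm:** it is clear of everything and at rest. The wrist force reads about 1 N, which is noise level.

**What disagreed:**
- The networks' estimates from the side and top cameras were up to about 15 mm away from the wrist depth fits. I went by the depth fits.
- Touchdown on the wheel came about 1–2 mm lower than I had calculated. I lowered until the force showed contact, then let go.

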